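# Close the wax mould and show its joint to the inspection camera

### The job

Close the two-part aluminium mould on the bench: lower the holed top half over the two locating pins of the bottom half until it lies flush. Then pick up the closed mould by its bottom half and present it to the inspection camera: lifting bar upward, the middle of the joint 15 cm straight in front of the lens on the lens axis, and one of the mould's short ends square to the lens (so the mould leans back as much as the camera looks down), not rolled sideways. Finish while still holding it there, still and closed, without bumping the camera, and leave everything else on the bench where it is.

Things in the scene. Friction and masses are not known exactly. Their poses are not given: they have to be found in the camera images.
- mould_bottom: Mould bottom half: loose aluminium block 74 (x) x 58 (y) x 22 mm, 0.3 kg, pins up. Origin: centre of underside; z up. Upper face (joint face): shallow 22 mm round recess, and two 8 mm steel pins on the x axis, 26 mm either side of centre, 9 mm tall (5 straight, then coned to 3 mm). Same after a half turn. 8 mm wider in y than the top half, so fingers closing along y on the closed mould grip this half only.
- mould_top: Mould top half: loose aluminium plate 74 (x) x 50 (y) x 10 mm, 0.13 kg, bar up. Origin: centre of underside; z up. Two 10 mm through holes on the x axis, 26 mm either side of centre. Lifting bar on top, 34 (x) x 14 mm (y), from z = 10 to 24 mm. Fits the pins either way round, x axes in line. Only gravity and the pins hold it: lifting by the bar opens the mould.
- joint_face (a point): Middle of the joint face of the bottom half, 22 mm above its underside. When closed and flush the top half's origin lies here. Axes as the bottom half's.
- camera_stand: Inspection camera stand, fixed to the bench: base plate 90 x 110 x 12 mm, upright column to 310 mm height. Origin: centre of the base's underside; its -x axis points the way the camera looks (towards the robot), z up.
- camera_head: Grey camera head (36 x 54 x 44 mm with a round lens barrel 44 mm across in front) in a fork on the stand, 280 mm above the bench. Origin: on its tilt axis, in the middle of the housing. It looks along its own -x axis, level or downward towards the robot; its y axis is level. Do not touch it.
- lens (a point): Middle of the lens front, 45 mm in front of the head's origin along its -x axis. Axes as the head's.
- view_point (a point): Where the middle of the mould's joint (point joint_face) is to be held: on the lens axis, 150 mm in front of the lens. Axes as the head's: when well presented, the bottom half's x, y and z axes lie along the x, y and z axes of this (or turned half a turn about z).
- borax_dish: Bystander: small white round dish, 62 mm across, 18 mm high; origin at the centre of its underside.
- flat_pliers: Bystander: pliers with red handles, 51 x 133 x 11 mm, lying flat; origin at the centre of the underside.
- chasing_hammer: Bystander: hammer with wooden handle, 208 mm long, 27 mm high, lying; origin at the centre of its underside.
- wax_lump: Bystander: amber wax lump, 41 x 50 x 19 mm; origin at the centre of its underside.
- charcoal_block: Bystander: black block, 60 x 100 x 28 mm; origin at the centre of its underside.
- bench_block: Bystander: square steel block, 60 x 60 x 18 mm; origin at the centre of its underside. Not part of the mould: no holes, no pins.
- marker_pen: Bystander: black pen, 131 mm long, 12 mm thick, lying; origin at the centre of its underside.
Things that resemble listed ones, but are neither listed nor needed, are in the scene too. What is shaped like the mould_bottom but purple is not meant. What is shaped like the mould_top but red is not meant.

How it is judged (in metres and radians):
On the way:
1. the mould is closed flush while the bottom half stands flat on the bench (z of mould_top in the frame of mould_bottom between 0.0205 and 0.0238 m and distance between mould_top and joint_face below 0.0035 m and angle between the x axis of mould_top and the x axis of mould_bottom, either way round below 0.12 rad and height (world z) of mould_bottom below 0.004 m and angle between mould_bottom's own z axis and vertical below 0.05 rad and contact force between the fingers and mould_top below 0.2 N), for 0.3 s.
At the end, for the whole second after the job is handed in: Fingers hold the bottom half only, bar up, still; mould flush (top within 3.5 mm of the joint centre, at most 1.8 mm up, 0.12 rad in line); joint centre within 25 mm of the point 150 mm before the lens; x and y axes within 0.2 rad of the camera head's; camera untouched (z of mould_top in the frame of mould_bottom between 0.0205 and 0.0238 m and distance between mould_top and joint_face below 0.0035 m and angle between the x axis of mould_top and the x axis of mould_bottom, either way round below 0.12 rad and distance between joint_face and view_point below 0.025 m and angle between the x axis of mould_bottom and the x axis of camera_head, either way round below 0.2 rad and angle between the y axis of mould_bottom and the y axis of camera_head, either way round below 0.2 rad and angle between mould_bottom's own z axis and vertical below 1 rad and contact force between the fingers and mould_bottom above 2 N and contact force between the fingers and mould_top below 1 N and linear speed of mould_bottom below 0.02 m/s and angular speed of mould_bottom below 0.1 rad/s and contact force between each of camera_head, camera_stand and anything else below 0.5 N); the arm keeps its last pose, push and grip.
It fails at once if a bystander is moved by more than 30 mm (distance of any of borax_dish, flat_pliers, chasing_hammer, wax_lump, charcoal_block, bench_block, marker_pen from where it was at the start of the episode above 0.03 m).
It fails at once if the camera is bumped (more than 3 N) (contact force between any of camera_head, camera_stand and anything else above 3 N).
It also fails if it takes over 51 s, if anything falls off the work surface, if the arm or the gripper's body presses on something with over 40 N, if the wrist force passes 120 N, or if a joint passes its speed limit or range.

### The arm

A 6-joint arm with a two-finger parallel gripper is mounted at the origin on a cart in front of the work surface, level with it; the furniture and walls round the work are solid. World frame = base frame: x ahead of the robot, y to its left, z up, the work surface at z = 0. Lengths are in mm, angles in rad, forces in N, time in s.
With the tool pointing down it reaches from about 400 to 925 mm from the base axis. Payload 12.5 kg.
Tool frame: the origin (TCP) lies at the very end of the fingers, on their centre line; the grasp point (between the pads) lies 19 mm behind it (hold_point_z is the distance from the TCP to the grasp point, in mm); z points along the fingers, y is the direction in which the jaws open and shut (so a half turn about z gives the same grasp; the last joint's range is limited). The gripper opens to 95 mm and grips with 3 to 60 N. Pads are 20 mm wide; open, the fingers measure 119 mm over their backs; the gripper's body (75 mm by 180 mm) begins 59 mm behind the grasp point.
Start: joints at [1.185, 0.491, 1.559, -0, 1.092, -0.106], TCP at [172.585, 600.717, 214.661] pointing down, gripper open.
Joint ranges: [-3.1, 3.1], [-0.84, 2.19], [0.05, 2.79], [-1.13, 4.28], [0.06, 2.93], [-2.69, 2.69]. Speed limits (rad/s): [2.22, 2.22, 2.79, 3.14, 3.14, 3.14].

### API

Orientations are given as a unit quaternion [x, y, z, w].
In Python, from plant import * gives the robot as it stands. The module is installed in compiled form; this text tells all that it offers.
- The arm moves only by the shell command python3 -m jog 'ROWS' [OPENING] [FORCE]. ROWS is JSON, a list of rows, each an object with "delta_pos": the shift along the tool's x, y, z in units of 25 mm (1.0 is 25 mm), a list of three; "roll": the turn about the tool's z in units of 8 degrees (1.0 is 8 degrees). In form: [{"delta_pos": [tx, ty, tz], "roll": roll}, ...]. A call has 1 to 10 rows; each row shifts and turns the commanded pose from where the row before left it, along the tool's axes as they then stand; what a row does not reach is not made up. A row lasts 1/10 s, in which the tool goes at most 50 mm and 8.59 degrees, less where a joint would pass 70% of its speed; a pose out of reach is approached as far as the arm can. A call is refused whole if a number of a shift passes 1 or a number of a turn 1, either way. A call with a gripper value outside its range is refused whole. OPENING is the finger opening in mm, from 0 to 95.1, set as the call begins (- or left out, the last holds). The fingers move at their own pace and stop on an object; FORCE is the grip in N (left out, the last holds). Time passes only in rows, so rows that do not move let the fingers close. It gives the time, the measured TCP pose, the force and the opening at its end, in the units of the state.
- state(): the state, without advancing time (a new reading comes with each control period).
- camera(name): name is "scene" or "side" or "wrist"; returns a dict with "color" (420x560x3 uint8, blue, green, red), "range_z" (420x560 float32, mm along the optical axis (not along the pixel's ray), 0 where there is no reading), "mtx" (3x3 intrinsics, pixels), "k1" (the pictures are not rectified: a ray, as slopes to the right and down, at radius r is drawn at 1 + k1 r^2 times it, then the intrinsics apply), "rvec" (rotation vector, rad) and "tvec" (3), from world to camera coordinates, as OpenCV has them; the wrist camera has in their place "hand_eye" (4x4, takes a point from camera to tool coordinates, whose origin is the TCP and whose axes are the flange's). Camera axes: x right, y down, z forward; pixel columns grow to the right and rows downward; lengths in mm; the calibration is good to about 2 mm. A picture is of the moment at which its call begins: read the wrist's pose just before it.
- hand_in(): hands the job in, once; it reports no verdict.
The state is a dict: "clock": time; "joint_pos": joint angles; "joint_velocities": joint speeds; "effort": joint torques, N m; "tcp_pos": TCP position; "eef_rot": TCP orientation; "force": force on the tool from outside, world axes, zero at the start; "torque": the same for the moment, N m; "opening": finger opening in mm.
Only numpy, scipy, OpenCV 4.12 (cv2) and the standard library are available. Lean on these libraries where they do the work, as an engineer would, in place of code of your own. Each camera call takes 0.05 s, during which the arm holds its last target.

## Working session

There is one attempt and no reset: what is moved stays moved. The work goes in short steps, Python scripts to look and compute and a shell command to move; the robot and the scene stay as the last step left them, time stands still between calls to the robot, and variables do not carry over. Pictures are saved under pics/ and viewed, and the job is handed in when it is done.

```bash
mkdir -p pics
cat > h.py <<'E'
from plant import *
import numpy as np, cv2
from scipy.spatial.transform import Rotation as R
def snap(n,f):
    s=state(); c=camera(n); c['s']=s
    cv2.imwrite('pics/'+f+'.png',cv2.resize(c['color'],None,fx=1.4,fy=1.4,interpolation=cv2.INTER_CUBIC))
    np.save('pics/'+f+'.npy',c,allow_pickle=True); return c
def load(f): return np.load('pics/'+f+'.npy',allow_pickle=True).item()
def pose(c):  # cam->world R,t
    if 'hand_eye' in c:
        H=np.array(c['hand_eye']); s=c['s']; T=np.eye(4); T[:3,:3]=R.from_quat(s['eef_rot']).as_matrix(); T[:3,3]=s['tcp_pos']
        M=T@H; return M[:3,:3],M[:3,3]
    Rm=cv2.Rodrigues(np.array(c['rvec'],float))[0]; return Rm.T,-Rm.T@np.array(c['tvec'],float).ravel()
def rays(c,uv):
    uv=np.array(uv,float).reshape(-1,1,2)
    p=cv2.undistortPoints(uv,np.array(c['mtx'],float),np.array([c['k1'],0,0,0.]))[:,0]
    return np.c_[p,np.ones(len(p))]
def onplane(c,uv,z):
    Rm,t=pose(c); d=rays(c,uv)@Rm.T; return t+d*((z-t[2])/d[:,2])[:,None]
def cloud(c):
    h,w=c['range_z'].shape; v,u=np.mgrid[:h,:w]
    Rm,t=pose(c); r=rays(c,np.c_[u.ravel(),v.ravel()])*c['range_z'].reshape(-1,1)
    P=(r@Rm.T+t).reshape(h,w,3); P[c['range_z']==0]=np.nan; return P
E
python3 - <<'E'
from h import *
print(state())
for n in ('scene','side','wrist'):
    c=snap(n,n+'0'); print(n,c['mtx'],c['k1'],pose(c))
E
```

```text
{'clock': 0.0, 'joint_pos': array([ 1.18540479e+00,  4.91592547e-01,  1.55944700e+00, -3.09627003e-05,
        1.09168856e+00, -1.05611715e-01]), 'joint_velocities': array([ 0.0011923 ,  0.00077909,  0.00074661,  0.00039485, -0.00103778,
       -0.00061184]), 'effort': array([ 6.06727172e-04, -6.12658238e+01, -2.58184111e+01,  6.92920899e-02,
        4.81616892e-02, -9.06481546e-05]), 'tcp_pos': array([172.49173147, 600.47624858, 214.04209736]), 'eef_rot': array([ 1.39427003e-01,  9.90232189e-01, -5.54037129e-04, -1.24658431e-04]), 'force': array([ 0.59378856, -0.03441876, -0.64511751]), 'torque': array([-0.02196604,  0.02774908, -0.00459549]), 'opening': 94.96188102714783}
scene [[417.07851316   0.         280.32060923]
 [  0.         417.07851316 213.0655168 ]
 [  0.           0.           1.        ]] -0.007271216214223479 (array([[ 0.70757136, -0.42185266,  0.56690661],
       [-0.70639347, -0.44352992,  0.55162439],
       [ 0.01873583, -0.79077275, -0.61182304]]), array([-129.13875469, -687.02008933,  958.31370454]))
side [[416.6072557    0.         290.0377519 ]
 [  0.         416.6072557  208.33649831]
 [  0.           0.           1.        ]] -0.09649750797904652 (array([[ 0.96760676, -0.0885588 ,  0.23642015],
       [-0.25220336, -0.38146216,  0.88931439],
       [ 0.01142873, -0.92013258, -0.39144019]]), array([  330.82398248, -1057.88580726,   634.61162044]))
wrist [[369.87794293   0.         279.97229045]
 [  0.         369.87794293 214.58517069]
 [  0.           0.           1.        ]] 0.031946058625261696 (array([[ 2.75563845e-01,  9.20834149e-01,  2.75914910e-01],
       [ 9.61282607e-01, -2.64136570e-01, -7.85342025e-02],
       [ 5.62242543e-04,  2.86873391e-01, -9.57968341e-01]]), array([ 93.96895633, 622.49408441, 384.28293383]))
```

View pics/scene0.png

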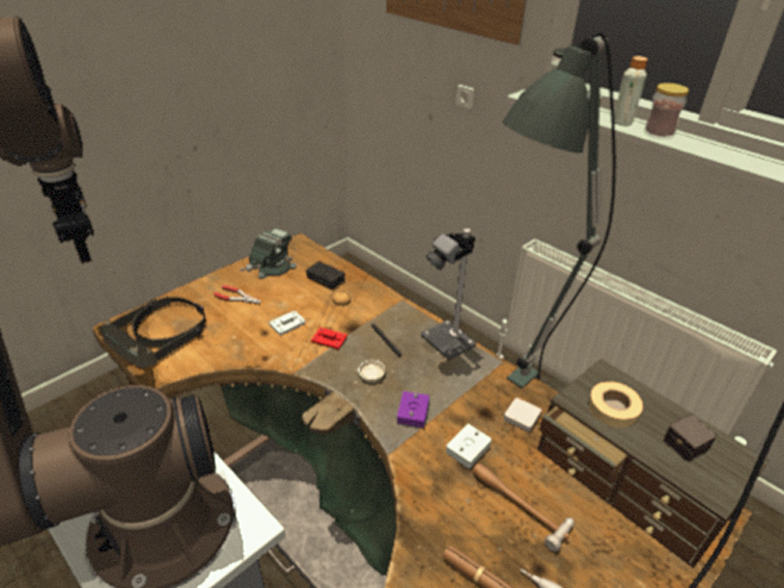

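View pics/side0.png

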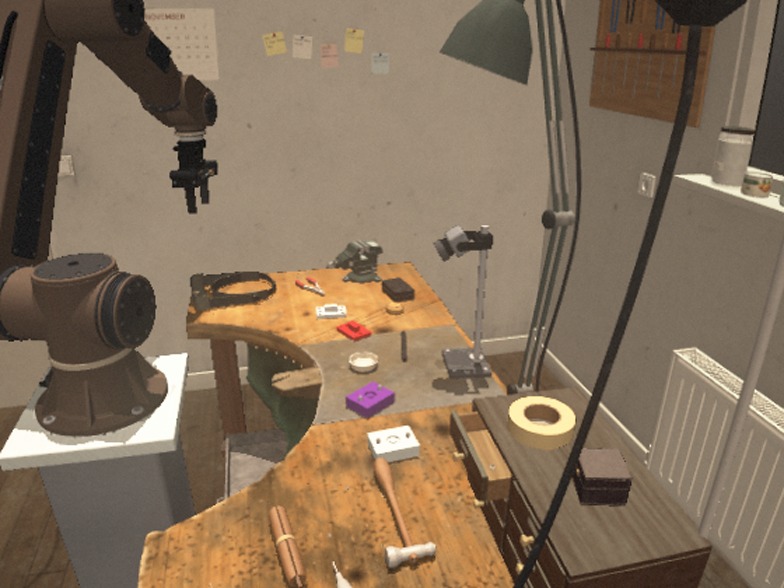

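View pics/wrist0.png

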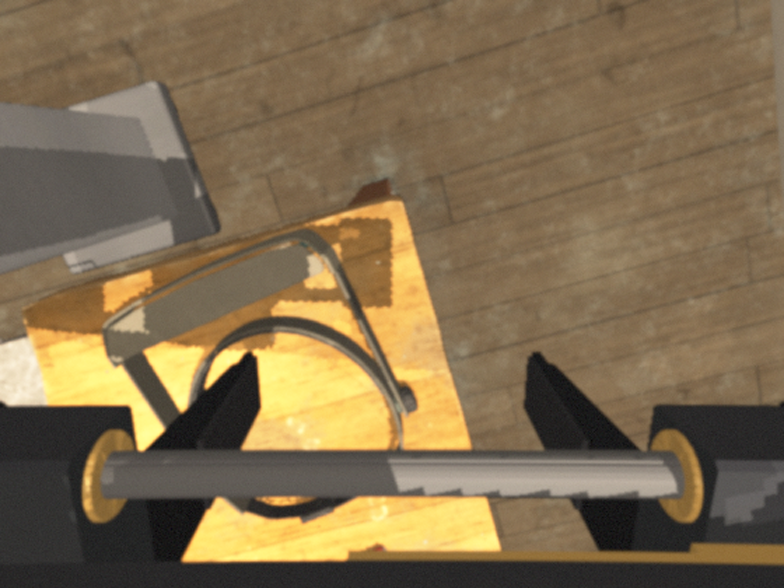

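Run:
```python
from h import *
for n,boxes in (('scene0',{'top':(265,308,310,340),'bot':(440,420,500,475),'head':(420,225,480,275),'purple':(390,385,435,430)}),('side0',{'top':(312,300,350,324),'bot':(360,422,425,465),'head':(430,225,500,265)})):
    c=load(n); P=cloud(c); hsv=cv2.cvtColor(c['color'],cv2.COLOR_BGR2HSV)
    print(n)
    for k,b in boxes.items():
        x0,y0,x1,y1=[int(v/1.4) for v in b]
        sub=P[y0:y1,x0:x1].reshape(-1,3); h=hsv[y0:y1,x0:x1].reshape(-1,3)
        if k in('top','bot'): m=(h[:,1]<60)&(h[:,2]>130)
        elif k=='head': m=sub[:,2]>200
        else: m=(h[:,1]>120)
        q=sub[m]; q=q[np.isfinite(q).all(1)]
        print(k,len(q),np.median(q,0),np.percentile(q,[3,97],0).round(1).tolist())
    for nm in ():pass
    v=c['color'][::1]
for n,b,f in (('scene0',(400,200,540,370),'s_head'),('scene0',(430,410,510,480),'s_bot'),('scene0',(250,290,360,350),'s_top'),('side0',(400,200,520,390),'d_head')):
    c=load(n); x0,y0,x1,y1=[int(v/1.4) for v in b]
    cv2.imwrite('pics/'+f+'.png',cv2.resize(c['color'][y0:y1,x0:x1],None,fx=4,fy=4,interpolation=cv2.INTER_CUBIC))
```

```text
scene0
top 213 [487.67162946 280.79636617   8.11776755] [[456.3, 260.2, -1.3], [526.9, 321.6, 22.7]]
bot 486 [ 518.0797466  -279.07805529   19.8309221 ] [[482.5, -307.1, 11.8], [557.4, -250.7, 24.5]]
head 677 [703.46264454 -43.55246754 283.81770405] [[664.1, -70.5, 215.8], [763.1, -8.5, 304.2]]
purple 424 [ 504.19328048 -141.97997495   18.61043157] [[467.9, -183.6, -4.2], [542.2, -103.7, 23.3]]
side0
top 167 [487.51042064 279.17369308  11.20546076] [[456.1, 260.1, 3.1], [522.8, 333.1, 26.0]]
bot 708 [ 517.38865023 -288.76920126   23.16432897] [[481.3, -308.7, 4.1], [552.7, -251.0, 26.2]]
head 712 [708.77365961 -46.59084921 283.28542356] [[666.9, -69.4, 245.2], [764.2, -4.8, 306.8]]
```

Run:
```python
import cv2,numpy as np
a=[cv2.imread(f'pics/{f}.png') for f in('s_head','d_head','s_bot','s_top')]
H=max(i.shape[0] for i in a[:2]); pad=lambda i,w,h:cv2.copyMakeBorder(i,0,h-i.shape[0],0,w-i.shape[1],0)
im=np.hstack([pad(i,i.shape[1],H) for i in a[:2]]);cv2.imwrite('pics/m1.png',im)
H=max(i.shape[0] for i in a[2:]);im=np.hstack([pad(i,i.shape[1],H) for i in a[2:]]);cv2.imwrite('pics/m2.png',im)
```

```text
(no output)
```

View pics/m1.png

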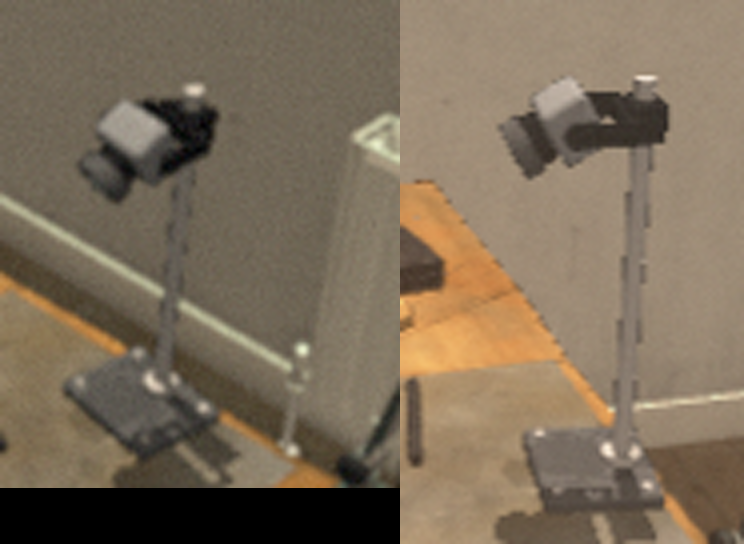

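View pics/m2.png

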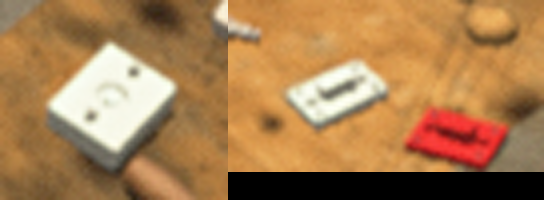

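Run:
```python
from h import *
for n,b in (('scene0',(420,225,485,280)),('side0',(430,220,500,265))):
    c=load(n); P=cloud(c); hsv=cv2.cvtColor(c['color'],cv2.COLOR_BGR2HSV)
    x0,y0,x1,y1=[int(v/1.4) for v in b]
    sub=P[y0:y1,x0:x1].reshape(-1,3); h=hsv[y0:y1,x0:x1].reshape(-1,3)
    ok=np.isfinite(sub).all(1)&(sub[:,2]>200)&(sub[:,2]<330)&(sub[:,0]<800)
    for nm,m in(('bright',ok&(h[:,2]>125)),('mid',ok&(h[:,2]>85)&(h[:,2]<=125)),('dark',ok&(h[:,2]<75)&(h[:,2]>40)),('all',ok)):
        q=sub[m]
        if len(q)<15: print(nm,len(q));continue
        # ransac plane
        best=None;rng=np.random.default_rng(0)
        for _ in range(500):
            a=q[rng.choice(len(q),3,False)]; nn=np.cross(a[1]-a[0],a[2]-a[0]); l=np.linalg.norm(nn)
            if l<50: continue
            nn/=l; inl=abs((q-a[0])@nn)<2.5
            if best is None or inl.sum()>best.sum(): best=inl
        z=q[best]; ctr=z.mean(0); nn=np.linalg.svd(z-ctr)[2][2]; nn*=np.sign(nn[2])
        print(n,nm,len(q),best.sum(),ctr.round(1),nn.round(3),'tilt',np.arccos(nn[2]).round(3),'az',np.arctan2(nn[1],nn[0]).round(3), np.percentile(q,[5,95],0).round(0).tolist())
```

```text
scene0 bright 137 108 [699.6 -29.8 297.4] [-0.447  0.089  0.89 ] tilt 0.473 az 2.946 [[688.0, -51.0, 290.0], [757.0, -9.0, 307.0]]
scene0 mid 138 47 [737.7 -43.3 248.4] [-0.134 -0.991  0.002] tilt 1.569 az -1.705 [[665.0, -57.0, 207.0], [759.0, -10.0, 302.0]]
scene0 dark 179 67 [690.  -52.4 271.6] [0.384 0.923 0.002] tilt 1.569 az 1.177 [[664.0, -70.0, 256.0], [765.0, -14.0, 293.0]]
scene0 all 677 150 [691.1 -29.5 291.7] [-0.518  0.137  0.844] tilt 0.566 az 2.882 [[666.0, -70.0, 227.0], [760.0, -10.0, 302.0]]
side0 bright 166 82 [694.7 -34.8 300.1] [-0.509  0.041  0.86 ] tilt 0.536 az 3.061 [[684.0, -53.0, 238.0], [761.0, -12.0, 310.0]]
side0 mid 186 69 [693.1 -52.4 279.1] [0.279 0.957 0.08 ] tilt 1.49 az 1.287 [[664.0, -59.0, 255.0], [758.0, -25.0, 302.0]]
side0 dark 303 98 [728.4 -46.2 288.8] [-0.144  0.015  0.99 ] tilt 0.145 az 3.039 [[679.0, -70.0, 267.0], [764.0, -5.0, 295.0]]
side0 all 712 172 [718.  -49.6 274.1] [0.042 0.976 0.215] tilt 1.354 az 1.528 [[669.0, -69.0, 250.0], [762.0, -9.0, 305.0]]
```

Run:
```python
from h import *
for n in('scene0','side0'):
    c=load(n); P=cloud(c); 
    m=(P[...,2]>7)&(P[...,2]<18)&(P[...,0]>620)&(P[...,0]<860)&(P[...,1]>-150)&(P[...,1]<60)
    q=P[m]; print(n,len(q)); 
    (r)=cv2.minAreaRect(q[:,:2].astype(np.float32)); print(r, np.percentile(q,[2,98],0).round(0).tolist())
    mm=(m*255).astype(np.uint8); mm=cv2.morphologyEx(mm,cv2.MORPH_OPEN,np.ones((3,3)))
    cs,_=cv2.findContours(mm,cv2.RETR_EXTERNAL,cv2.CHAIN_APPROX_NONE); k=max(cs,key=cv2.contourArea)
    w=onplane(c,k[:,0].astype(float),12)[:,:2]; print(cv2.minAreaRect(w.astype(np.float32)))
    # pillar
    for z0 in(60,120,180,230):
        s=P[(abs(P[...,2]-z0)<25)&(P[...,0]>680)&(P[...,0]<860)&(P[...,1]>-120)&(P[...,1]<20)]
        print(z0,len(s),np.median(s,0).round(1))
```

```text
scene0 478
((694.1292724609375, -25.327102661132812), (117.59562683105469, 185.69068908691406), 72.2445297241211) [[687.0, -90.0, 7.0], [777.0, 18.0, 16.0]]
((733.8916015625, -37.901832580566406), (106.0494384765625, 85.56040954589844), 81.06340789794922)
60 51 [754.9 -43.9  57.6]
120 56 [755.  -44.5 121.5]
180 61 [755.  -44.1 179.3]
230 52 [754.2 -44.5 224.9]
side0 528
((692.9124145507812, -27.294540405273438), (118.17955017089844, 187.45924377441406), 71.69126892089844) [[627.0, -92.0, 8.0], [776.0, 31.0, 16.0]]
((733.7271728515625, -38.3961181640625), (116.40229034423828, 89.82530212402344), 81.56584930419922)
60 82 [754.7 -43.7  61.7]
120 81 [754.8 -43.2 121. ]
180 87 [754.7 -43.4 178.8]
230 102 [754.5 -43.  230.3]
```

Run:
```python
from h import *
c=load('side0'); s=1.4
K=np.array(c['mtx']);dc=np.array([c['k1'],0,0,0.])
yaw=np.radians(-8.7)
for th in(.35,.4,.45,.5,.55,.6):
    ex=np.array([np.cos(yaw)*np.cos(th),np.sin(yaw)*np.cos(th),np.sin(th)]); ez=np.array([-np.cos(yaw)*np.sin(th),-np.sin(yaw)*np.sin(th),np.cos(th)])
    o=np.array([707,-34,280.]); ey=np.cross(ez,ex)
    a=o-45*ex
    pts=np.array([a+22*ez,a-22*ez,o-18*ex+22*ez-27*ey,o-18*ex-22*ez-27*ey,o+18*ex+22*ez-27*ey])
    p=cv2.projectPoints(pts,np.array(c['rvec'],float),np.array(c['tvec'],float),K,dc)[0][:,0]
    p4=(p-np.array([int(400/1.4),int(200/1.4)]))*4
    d=p[1]-p[0]; e=p[3]-p[2]; f=p[4]-p[2]
    print(th,np.degrees(np.arctan2(d[0],d[1])).round(1),np.degrees(np.arctan2(e[0],e[1])).round(1),np.degrees(np.arctan2(-f[1],f[0])).round(1),p4.round(0).tolist())
x0,y0,x1,y1=300,150,360,195
cv2.imwrite('pics/hd.png',cv2.resize(c['color'][y0:y1,x0:x1],None,fx=12,fy=12,interpolation=cv2.INTER_CUBIC))
```

```text
0.35 19.3 18.7 20.2 [[97.0, 117.0], [117.0, 174.0], [141.0, 115.0], [161.0, 173.0], [192.0, 97.0]]
0.4 22.4 21.8 22.9 [[97.0, 120.0], [119.0, 176.0], [140.0, 117.0], [163.0, 174.0], [190.0, 96.0]]
0.45 25.5 24.9 25.5 [[96.0, 124.0], [122.0, 178.0], [139.0, 119.0], [165.0, 174.0], [188.0, 96.0]]
0.5 28.6 28.0 28.2 [[96.0, 127.0], [125.0, 180.0], [138.0, 121.0], [167.0, 175.0], [186.0, 95.0]]
0.55 31.6 31.1 30.9 [[97.0, 131.0], [128.0, 182.0], [137.0, 123.0], [169.0, 175.0], [184.0, 95.0]]
0.6 34.7 34.2 33.5 [[97.0, 134.0], [131.0, 183.0], [137.0, 125.0], [171.0, 175.0], [182.0, 95.0]]
```

View pics/hd.png

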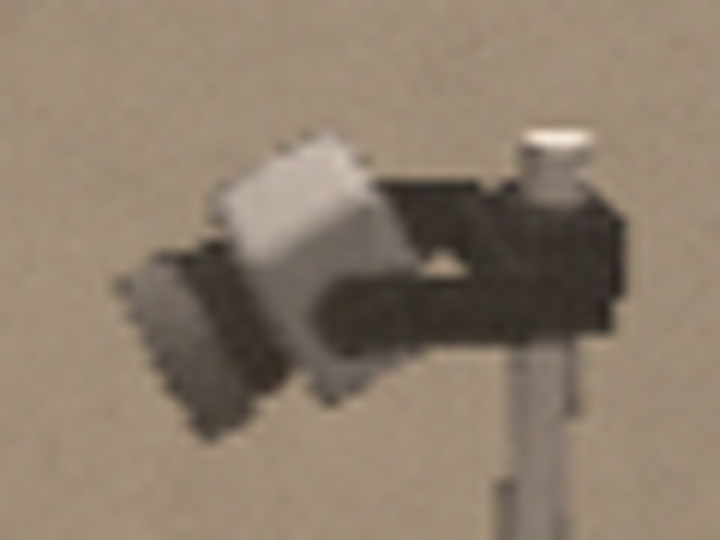

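```bash
python3 -m jog '[{"delta_pos":[-1,-0.54,0],"roll":0},{"delta_pos":[-1,-0.54,0],"roll":0},{"delta_pos":[-1,-0.54,0],"roll":0},{"delta_pos":[-1,-0.54,0],"roll":0},{"delta_pos":[-1,-0.54,0],"roll":0},{"delta_pos":[-1,-0.54,0],"roll":0},{"delta_pos":[-1,-0.54,0],"roll":0},{"delta_pos":[-1,-0.54,0],"roll":0},{"delta_pos":[-1,-0.54,0],"roll":0},{"delta_pos":[-1,-0.54,0],"roll":0}]' && python3 -m jog '[{"delta_pos":[-1,-0.54,0],"roll":0},{"delta_pos":[-1,-0.54,0],"roll":0},{"delta_pos":[-1,-0.54,0],"roll":0},{"delta_pos":[-1,-0.54,0],"roll":0},{"delta_pos":[-1,-0.54,0],"roll":0},{"delta_pos":[-0.6,-0.4,0],"roll":0},{"delta_pos":[0,0,0],"roll":0}]'
python3 - <<'E'
from h import *
c=snap('wrist','w1'); print(c['s']['tcp_pos'],c['s']['eef_rot'],c['s']['clock'],c['s']['joint_pos'])
E
```

```text
clock: 1.15
tcp_pos: [376.3, 401.0, 214.5]
eef_rot: [0.139, 0.99, -0.0, -0.0]
force: [0.1, 1.0, -0.3]
opening: 95.1
clock: 1.85
tcp_pos: [489.9, 287.3, 214.3]
eef_rot: [0.141, 0.99, -0.0, -0.0]
force: [-0.6, 0.3, -0.1]
opening: 95.3
[489.88095514 287.32432455 214.32250227] [ 1.40581667e-01  9.90069074e-01 -1.34540683e-04 -6.90763268e-05] 1.85 [ 4.14224407e-01  4.10283592e-01  1.70152571e+00 -1.81755634e-04
  1.03004261e+00 -8.74380548e-01]
```

View pics/w1.png

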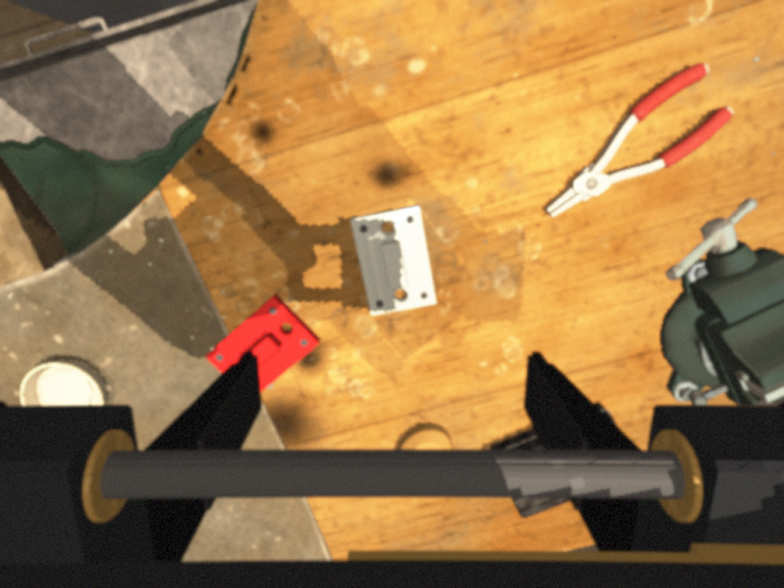

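```bash
cat >> h.py <<'E'
def toolaxes(s):
    return R.from_quat(s['eef_rot']).as_matrix()
def rowsfor(s,target,xdir=None):
    """tool shift units for a world target (TCP) & roll (8deg units) that aligns tool x axis with xdir mod pi/2-sym (given direction mod pi)"""
    M=toolaxes(s); d=(M.T@(np.array(target)-s['tcp_pos']))/25
    out=[d.round(2)]
    if xdir is not None:
        v=M.T@np.array([np.cos(xdir),np.sin(xdir),0]); a=np.degrees(np.arctan2(v[1],v[0])); a=(a+90)%180-90
        out.append(round(a/8,2))
    return out
E
python3 - <<'E'
from h import *
c=load('w1')
cor=np.array([(352,218),(420,206),(436,302),(370,314)])/1.4
w=onplane(c,cor,10); print(w.round(1), 'ctr',w.mean(0), [np.linalg.norm(w[i]-w[(i+1)%4]).round(1) for i in range(4)])
h=onplane(c,np.array([(388,227),(401,294)])/1.4,10); print(h,np.linalg.norm(h[0]-h[1]),h.mean(0))
d=h[0]-h[1];print('az holes',np.degrees(np.arctan2(d[1],d[0])))
for i,j in((0,3),(1,2)):
    d=w[i]-w[j];print(np.degrees(np.arctan2(d[1],d[0])))
P=cloud(c)
hsv=cv2.cvtColor(c['color'],cv2.COLOR_BGR2HSV)
m=(P[...,2]>5)&(P[...,2]<40)&(abs(P[...,0]-490)<60)&(abs(P[...,1]-290)<60)&(hsv[...,1]<70)
q=P[m];print(m.sum(),cv2.minAreaRect(q[:,:2].astype(np.float32)))
m2=m&(P[...,2]>18);q=P[m2];print(m2.sum(),q.mean(0),cv2.minAreaRect(q[:,:2].astype(np.float32)))
# contours of bright plate
crop=c['color'][130:240,230:330];cv2.imwrite('pics/w1c.png',cv2.resize(crop,None,fx=6,fy=6,interpolation=cv2.INTER_CUBIC))
E
```

```text
[[451.7 268.2  10. ]
 [457.1 317.5  10. ]
 [529.7 310.3  10. ]
 [524.9 259.6  10. ]] ctr [490.84977583 288.91623204  10.        ] [np.float64(49.6), np.float64(72.9), np.float64(50.9), np.float64(73.7)]
[[465.13548883 291.32532724  10.        ]
 [516.26201359 286.60152819  10.        ]] 51.34428703321323 [490.69875121 288.96342771  10.        ]
az holes 174.72118421408177
173.28574156106407
174.31496361614208
3240 ((490.99456787109375, 288.0068664550781), (49.44978713989258, 74.24972534179688), 84.9532470703125)
470 [489.95034134 287.9878423   23.74781349] ((490.676025390625, 287.7964172363281), (13.973727226257324, 33.83147048950195), 84.87569427490234)
```

View pics/w1c.png

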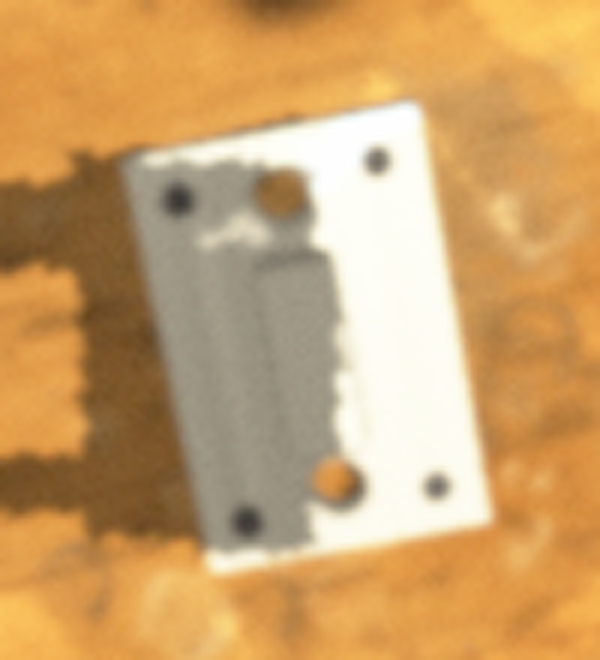

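```bash
python3 -m jog '[{"delta_pos":[-0.02,0.05,1],"roll":-0.7},{"delta_pos":[0,0,1],"roll":-0.68},{"delta_pos":[0,0,1],"roll":0},{"delta_pos":[0,0,1],"roll":0},{"delta_pos":[0,0,1],"roll":0},{"delta_pos":[0,0,1],"roll":0},{"delta_pos":[0,0,0.8],"roll":0},{"delta_pos":[0,0,0.5],"roll":0},{"delta_pos":[0,0,0.2],"roll":0},{"delta_pos":[0,0,0],"roll":0}]' 40 20
python3 - <<'E'
from h import *
s=state();print(s['tcp_pos'],np.degrees(2*np.arctan2(s['eef_rot'][1],s['eef_rot'][0])),s['opening'],rowsfor(s,(490.8,288.4,12),np.radians(174.8)))
E
```

```text
clock: 2.9
tcp_pos: [489.3, 290.2, 27.0]
eef_rot: [0.043, 0.999, -0.0, -0.0]
force: [-0.1, 0.4, 0.0]
opening: 40.1
[489.28449694 290.19103004  27.03476377] 175.03349739058157 40.11382638102324 [array([-0.07, -0.07,  0.6 ]), np.float64(0.03)]
```

```bash
python3 -m jog '[{"delta_pos":[-0.07,-0.07,0.3],"roll":0},{"delta_pos":[0,0,0.3],"roll":0},{"delta_pos":[0,0,0],"roll":0},{"delta_pos":[0,0,0],"roll":0}]'
python3 - <<'E'
from h import *
for i in range(3):
    s=state();print(s['tcp_pos'],np.degrees(2*np.arctan2(s['eef_rot'][1],s['eef_rot'][0])),s['opening'],rowsfor(s,(490.8,288.4,12),np.radians(174.8)))
c=snap('wrist','w2')
E
```

```text
clock: 3.3
tcp_pos: [491.2, 287.9, 12.1]
eef_rot: [0.044, 0.999, 0.0, -0.0]
force: [0.0, 0.9, -0.4]
opening: 40.2
[491.17863902 287.91567175  12.12216647] 175.00246689210246 40.24978476802161 [array([0.02, 0.02, 0.  ]), np.float64(0.03)]
[491.17863902 287.91567175  12.12216647] 175.00246689210246 40.24978476802161 [array([0.02, 0.02, 0.  ]), np.float64(0.03)]
[491.17863902 287.91567175  12.12216647] 175.00246689210246 40.24978476802161 [array([0.02, 0.02, 0.  ]), np.float64(0.03)]
```

View pics/w2.png

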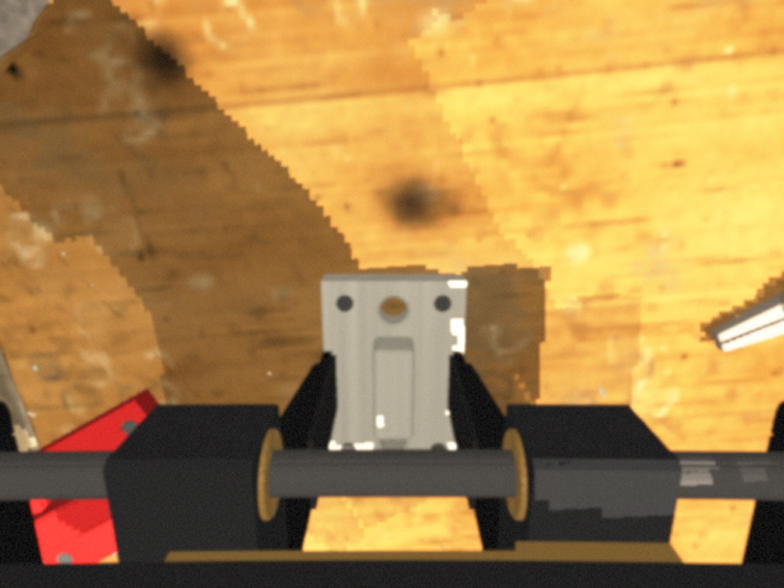

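```bash
python3 -m jog '[{"delta_pos":[0,0,0],"roll":0},{"delta_pos":[0,0,0],"roll":0},{"delta_pos":[0,0,0],"roll":0},{"delta_pos":[0,0,0],"roll":0},{"delta_pos":[0,0,0],"roll":0},{"delta_pos":[0,0,0],"roll":0}]' 8 25 && python3 -m jog '[{"delta_pos":[0,0,-0.5],"roll":0},{"delta_pos":[0,0,-1],"roll":0},{"delta_pos":[0,0,-1],"roll":0},{"delta_pos":[0,0,-1],"roll":0},{"delta_pos":[0,0,-1],"roll":0},{"delta_pos":[0,0,-1],"roll":0}]'
python3 - <<'E'
from h import *
s=state();print(s['tcp_pos'],s['opening'],rowsfor(s,(575,-276,149)))
c=snap('wrist','w3')
E
```

```text
clock: 3.95
tcp_pos: [491.2, 288.0, 12.2]
eef_rot: [0.044, 0.999, 0.0, 0.0]
force: [-1.0, -0.4, 1.7]
opening: 13.7
clock: 4.55
tcp_pos: [490.9, 287.9, 151.5]
eef_rot: [0.044, 0.999, 0.0, 0.0]
force: [-0.3, 1.4, -1.0]
opening: 13.9
[490.90666022 287.85104275 151.49531858] 13.914490028125016 [array([ -5.31, -22.18,   0.1 ])]
```

View pics/w3.png

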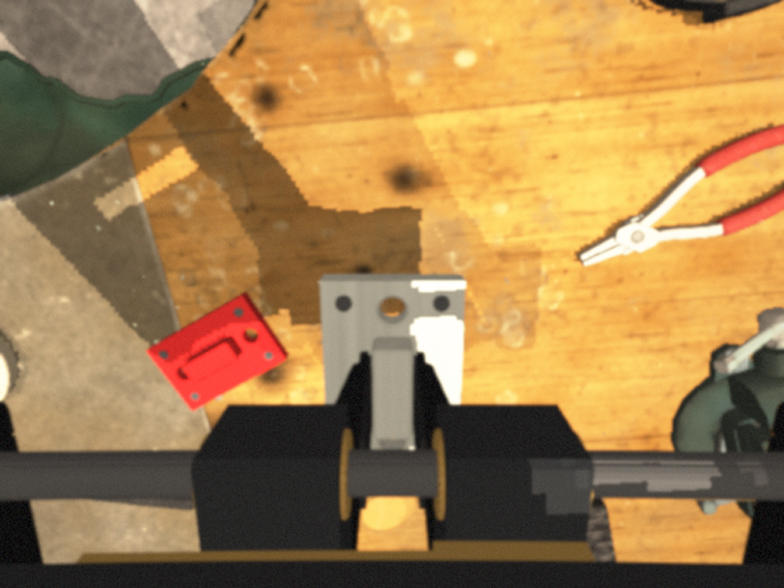

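```bash
python3 -m jog '[{"delta_pos":[0,-1,0],"roll":0},{"delta_pos":[0,-1,0],"roll":0},{"delta_pos":[0,-1,0],"roll":0},{"delta_pos":[0,-1,0],"roll":0},{"delta_pos":[0,-1,0],"roll":0},{"delta_pos":[0,-1,0],"roll":0},{"delta_pos":[0,-1,0],"roll":0},{"delta_pos":[0,-1,0],"roll":0},{"delta_pos":[0,-1,0],"roll":0},{"delta_pos":[0,-1,0],"roll":0}]' && python3 -m jog '[{"delta_pos":[0,-1,0],"roll":0},{"delta_pos":[0,-1,0],"roll":0},{"delta_pos":[0,-1,0],"roll":0},{"delta_pos":[0,-1,0],"roll":0},{"delta_pos":[0,-1,0],"roll":0},{"delta_pos":[0,-1,0],"roll":0},{"delta_pos":[0,-1,0],"roll":0},{"delta_pos":[0,-1,0],"roll":0},{"delta_pos":[-0.6,-1,0],"roll":0},{"delta_pos":[-1,-1,0],"roll":0}]' && python3 -m jog '[{"delta_pos":[-1,-1,0],"roll":0},{"delta_pos":[-1,-0.5,0],"roll":0},{"delta_pos":[-1,0,0],"roll":0},{"delta_pos":[-0.8,0,0],"roll":0},{"delta_pos":[0,0,0],"roll":0}]'
python3 - <<'E'
from h import *
s=state();print(s['tcp_pos'],s['opening'],s['joint_pos'])
c=snap('wrist','w4')
E
```

```text
clock: 5.6
tcp_pos: [469.1, 37.9, 150.0]
eef_rot: [0.043, 0.999, 0.0, 0.0]
force: [0.8, -0.6, -1.1]
opening: 13.6
clock: 6.6
tcp_pos: [486.9, -214.6, 150.3]
eef_rot: [0.044, 0.999, 0.0, -0.0]
force: [2.3, 0.5, -0.7]
opening: 13.8
clock: 7.1
tcp_pos: [580.4, -259.4, 149.5]
eef_rot: [0.043, 0.999, -0.0, 0.0]
force: [-0.5, 0.1, -0.0]
opening: 13.7
[ 580.38037743 -259.37080084  149.52965143] 13.669772108007374 [-5.24227133e-01  5.72624417e-01  1.60090359e+00  2.93883534e-04
  9.67431516e-01 -2.00859230e+00]
```

View pics/w4.png

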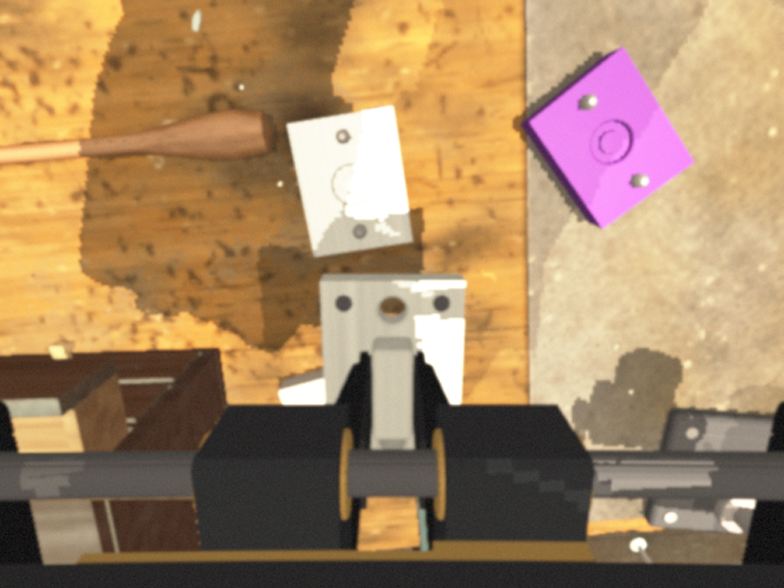

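Run:
```python
from h import *
c=load('w4')
cv2.imwrite('pics/w4c.png',cv2.resize(c['color'][65:195,190:310],None,fx=6,fy=6,interpolation=cv2.INTER_CUBIC))
cv2.imwrite('pics/w4d.png',cv2.resize(c['color'][185:300,215:345],None,fx=6,fy=6,interpolation=cv2.INTER_CUBIC))
```

```text
(no output)
```

View pics/w4c.png

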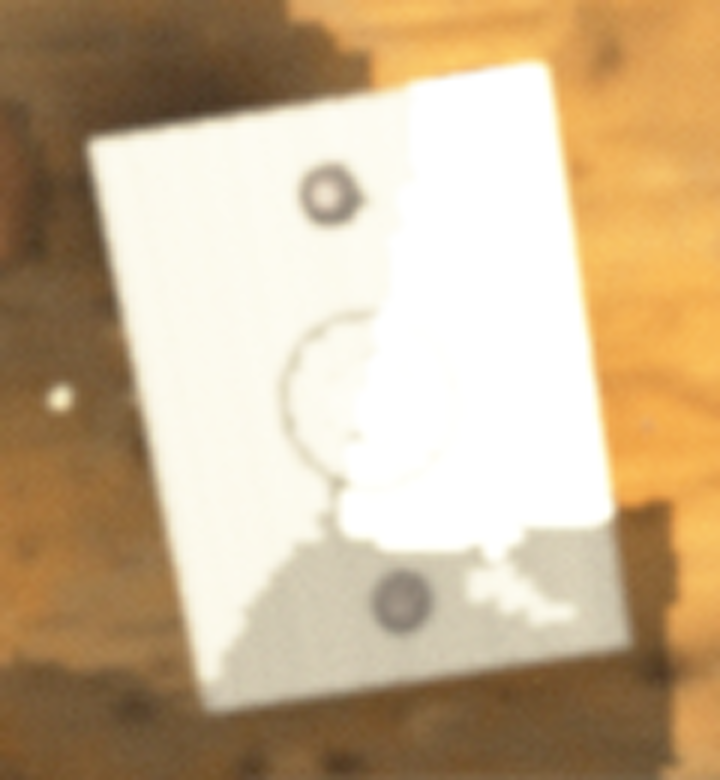

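View pics/w4d.png

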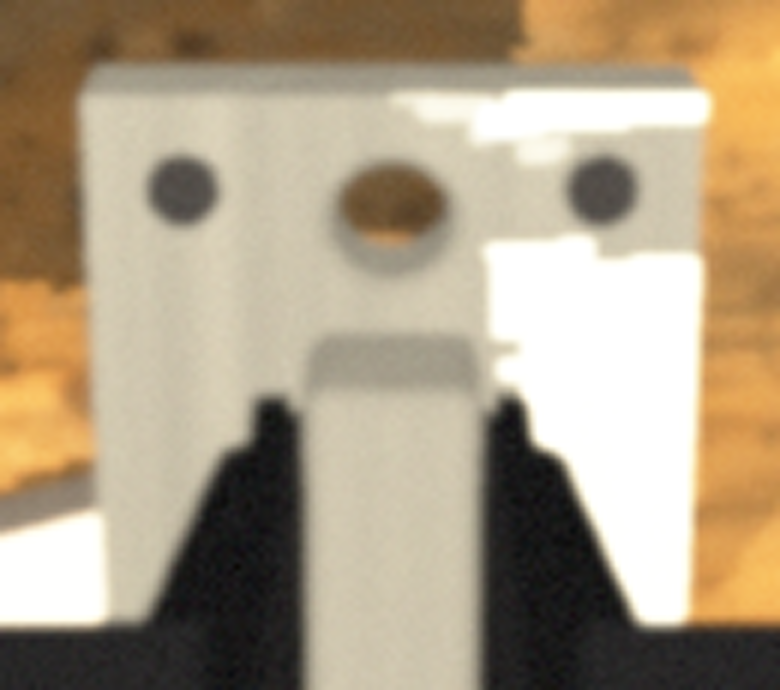

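Run:
```python
from h import *
c=load('w4')
f=lambda q,o:(np.array(q,float)+.5)/6-.5+np.array(o)
w=onplane(c,f([(88,140),(548,62),(632,648),(207,713)],(190,65)),22)
print(w.round(1),'ctr',w.mean(0),[np.linalg.norm(w[i]-w[(i+1)%4]).round(1) for i in range(4)])
for i,j in((0,3),(1,2)):
    d=w[i]-w[j];print(np.degrees(np.arctan2(d[1],d[0])))
for i,j in((0,1),(3,2)):
    d=w[i]-w[j];print(np.degrees(np.arctan2(d[1],d[0]))-90)
for z in(26,31):
    p=onplane(c,f([(330,192),(402,602)],(190,65)),z);d=p[0]-p[1];print(z,p,p.mean(0),np.linalg.norm(d),np.degrees(np.arctan2(d[1],d[0])))
rc=onplane(c,f([(370,402)],(190,65)),22);print('recess',rc)
# held
s=c['s'];M=toolaxes(s)
zt=s['tcp_pos'][2]-2
hp=onplane(c,f([(392,217),(78,90),(706,92)],(215,185)),zt)
print('held in tool', ((hp-s['tcp_pos'])@M).round(2))
P=cloud(c);m=(abs(P[...,2]-22)<4)&(abs(P[...,0]-518)<60)&(abs(P[...,1]+280)<50);q=P[m];print(m.sum(),np.median(q,0),cv2.minAreaRect(q[:,:2].astype(np.float32)))
```

```text
[[ 483.1 -308.8   22. ]
 [ 478.9 -250.1   22. ]
 [ 553.5 -245.    22. ]
 [ 557.5 -303.5   22. ]] ctr [ 518.25625116 -276.83728044   22.        ] [np.float64(58.9), np.float64(74.9), np.float64(58.6), np.float64(74.6)]
-175.92891236154588
-176.1470214393387
-175.83248725519044
-176.13088903684863
26 [[ 491.94125642 -278.69106223   26.        ]
 [ 544.04272723 -275.09538236   26.        ]] [ 517.99199182 -276.8932223    26.        ] 52.22539778682721 -176.05210494050905
31 [[ 492.05841545 -278.25185362   31.        ]
 [ 543.27263055 -274.71740596   31.        ]] [ 517.665523   -276.48462979   31.        ] 51.33603168487786 -176.052104940509
recess [[ 518.19360454 -276.82259245   22.        ]]
held in tool [[ 26.94  -0.37   1.98]
 [ 37.59 -25.47   1.98]
 [ 37.44  24.73   1.97]]
7142 [ 513.71179585 -279.371834     22.01814447] ((514.4425048828125, -288.5970458984375), (83.3131332397461, 79.67589569091797), 4.084075927734375)
```

Run:
```python
from h import *
s=state();print(rowsfor(s,(518.9,-276.35,48),np.radians(184)))
```

```text
[array([ 2.34, -0.9 ,  4.06]), np.float64(-1.12)]
```

```bash
python3 -m jog '[{"delta_pos":[0.8,-0.3,0],"roll":0},{"delta_pos":[0.8,-0.3,0.5],"roll":0},{"delta_pos":[0.74,-0.3,0.8],"roll":0},{"delta_pos":[0,0,0.8],"roll":-0.56},{"delta_pos":[0,0,0.8],"roll":-0.56},{"delta_pos":[0,0,0.7],"roll":0},{"delta_pos":[0,0,0.46],"roll":0},{"delta_pos":[0,0,0],"roll":0},{"delta_pos":[0,0,0],"roll":0}]'
python3 - <<'E'
from h import *
c=snap('wrist','w5');s=c['s'];print(s['tcp_pos'],s['force'],rowsfor(s,(518.9,-276.35,48),np.radians(184)))
cv2.imwrite('pics/w5d.png',cv2.resize(c['color'][185:300,215:345],None,fx=6,fy=6,interpolation=cv2.INTER_CUBIC))
E
```

```text
clock: 8.05
tcp_pos: [518.6, -276.6, 48.6]
eef_rot: [-0.035, 0.999, -0.0, 0.0]
force: [0.2, 0.6, -0.9]
opening: 13.3
[ 518.57945596 -276.62452133   48.63999996] [ 0.22429213  0.62848959 -0.93542324] [array([-0.01,  0.01,  0.03]), np.float64(-0.01)]
```

View pics/w5.png

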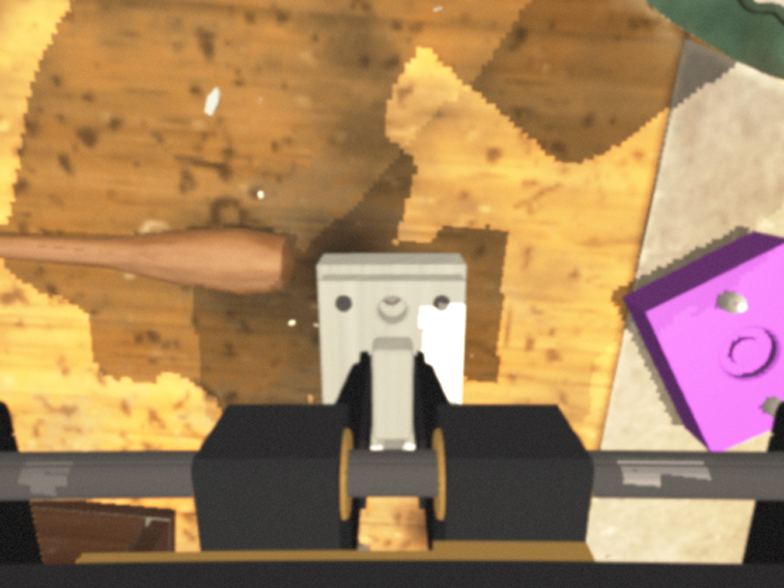

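View pics/w5d.png

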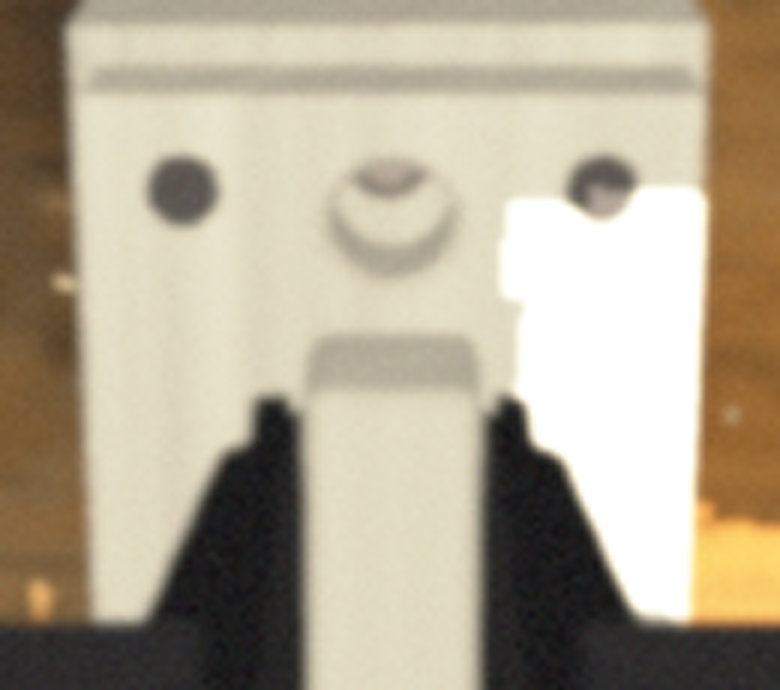

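```bash
python3 -m jog '[{"delta_pos":[-0.01,0.01,0.12],"roll":0},{"delta_pos":[0,0,0.12],"roll":0},{"delta_pos":[0,0,0.12],"roll":0},{"delta_pos":[0,0,0],"roll":0}]' && python3 -m jog '[{"delta_pos":[0,0,0.1],"roll":0},{"delta_pos":[0,0,0.08],"roll":0},{"delta_pos":[0,0,0],"roll":0}]'
python3 - <<'E'
from h import *
c=snap('wrist','w6');s=c['s'];print(s['tcp_pos'],s['force'])
cv2.imwrite('pics/w6d.png',cv2.resize(c['color'][175:300,215:345],None,fx=4,fy=4,interpolation=cv2.INTER_CUBIC))
E
```

```text
clock: 8.5
tcp_pos: [518.7, -276.2, 38.7]
eef_rot: [-0.035, 0.999, 0.0, -0.0]
force: [0.2, -0.8, -1.0]
opening: 13.6
clock: 8.8
tcp_pos: [518.8, -276.3, 34.4]
eef_rot: [-0.035, 0.999, 0.0, -0.0]
force: [1.2, 1.1, -1.2]
opening: 13.5
[ 518.83424542 -276.29731959   34.40664574] [ 1.17099012  1.091624   -1.15525476]
```

View pics/w6d.png

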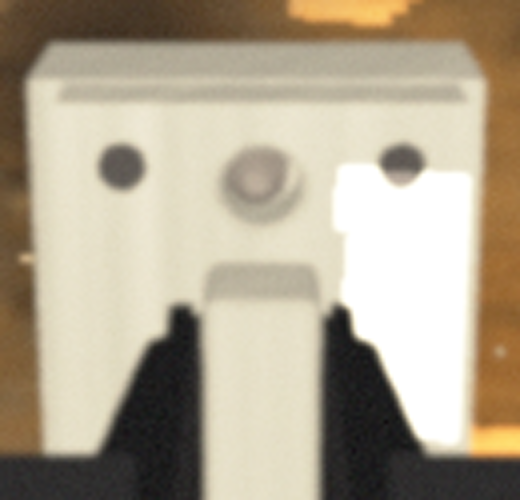

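```bash
python3 -m jog '[{"delta_pos":[0,0,0],"roll":0},{"delta_pos":[0,0,0],"roll":0},{"delta_pos":[0,0,0],"roll":0},{"delta_pos":[0,0,-0.2],"roll":0},{"delta_pos":[0,0,-0.6],"roll":0},{"delta_pos":[0,0,-1],"roll":0},{"delta_pos":[0,0,-1],"roll":0},{"delta_pos":[-0.5,0,-0.3],"roll":0},{"delta_pos":[-0.5,0,0],"roll":0},{"delta_pos":[0,0,0],"roll":0}]' 40 10
python3 - <<'E'
from h import *
c=snap('wrist','w7');s=c['s'];print(s['tcp_pos'],s['force'],s['opening'])
P=cloud(c);m=(abs(P[...,0]-518)<60)&(abs(P[...,1]+277)<45)&(P[...,2]>15)&(P[...,2]<60)
print(np.histogram(P[m][:,2],bins=range(15,60,3)))
m=(abs(P[...,2]-32)<1.9)&(abs(P[...,0]-518)<60)&(abs(P[...,1]+277)<45)
q=P[m];print(cv2.minAreaRect(q[:,:2].astype(np.float32)))
m=(abs(P[...,2]-18)<4)&(P[...,0]>565)&(P[...,0]<700)&(P[...,1]>-360)&(P[...,1]<-200)
q=P[m];print('bb',len(q)); print(cv2.minAreaRect(q[:,:2].astype(np.float32)) if len(q) else '')
c=load('scene0');P=cloud(c);m=(abs(P[...,2]-18)<4)&(P[...,0]>565)&(P[...,0]<700)&(P[...,1]>-360)&(P[...,1]<-200)
q=P[m];print('bb',len(q),cv2.minAreaRect(q[:,:2].astype(np.float32)))
cc=load('w7');cv2.imwrite('pics/w7c.png',cv2.resize(cc['color'][120:300,190:370],None,fx=4,fy=4,interpolation=cv2.INTER_CUBIC))
E
```

```text
clock: 9.85
tcp_pos: [545.0, -274.4, 112.0]
eef_rot: [-0.035, 0.999, -0.0, 0.0]
force: [-0.0, 0.0, -0.9]
opening: 40.1
[ 544.95838996 -274.44532001  111.96047103] [-0.0178628   0.04390215 -0.93760624] 40.07613617089863
(array([  93,   82,  965,   57,  215, 5630,  643,   18,   11,  153,  928,
          2,    0,    0]), array([15, 18, 21, 24, 27, 30, 33, 36, 39, 42, 45, 48, 51, 54, 57]))
((518.7542724609375, -276.4898681640625), (73.7670669555664, 50.644439697265625), 3.9213597774505615)
bb 1449
((664.8407592773438, -298.8724670410156), (61.10124588012695, 48.563194274902344), 11.2299165725708)
bb 253 ((665.1434936523438, -306.47796630859375), (62.53840255737305, 58.88685989379883), 11.823948860168457)
```

View pics/w7.png

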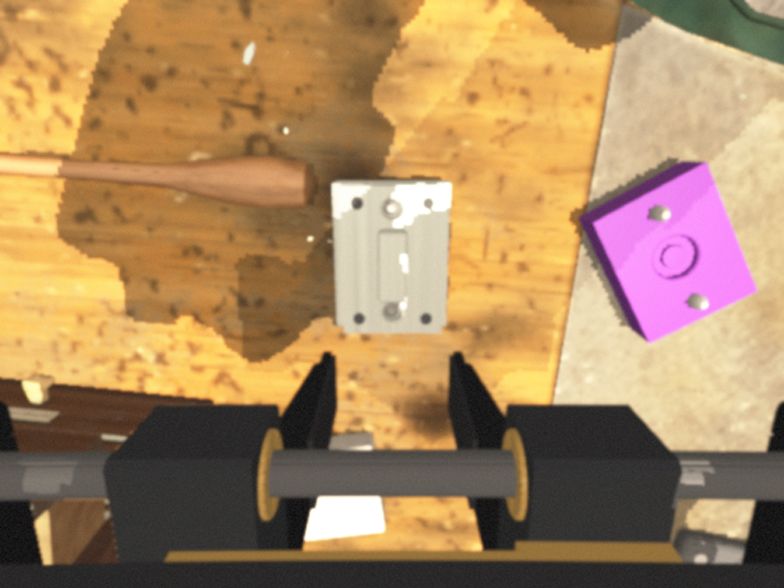

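```bash
python3 - <<'E'
from h import *
for n in('w7','w4','scene0'):
    P=cloud(load(n))
    for y0,y1 in((-330,-312),(-238,-220)):
        m=(abs(P[...,0]-545)<20)&(P[...,1]>y0)&(P[...,1]<y1)
        print(n,y0,m.sum(),np.percentile(P[m][:,2],[1,50,99]).round(1) if m.any() else '')
    m=(P[...,2]>20)&(P[...,2]<110)&(P[...,0]>440)&(P[...,0]<700)&(P[...,1]<-320)&(P[...,1]>-420)
    print(P[m].min(0) if m.any() else '',P[m].max(0)if m.any() else '')
E
python3 -m jog '[{"delta_pos":[0.05,0,0],"roll":0},{"delta_pos":[0,0,0],"roll":0},{"delta_pos":[0,0,0.8],"roll":0},{"delta_pos":[0,0,0.8],"roll":0}]' 78 3
```

```text
w7 -330 1817 [ -1.3   0.7 214.5]
w7 -238 1086 [-1.3  0.1  1.7]
[ 474.51952359 -419.95832605   20.00100916] [ 619.41850174 -320.36062019  109.9962289 ]
w4 -330 2575 [ -1.4 242.4 245.7]
w4 -238 9596 [ -0.9 250.7 264.6]
[ 474.26141124 -419.96883182   20.0046539 ] [ 699.81523732 -320.10479957  109.99865099]
scene0 -330 71 [-4.4 -0.1  3.2]
scene0 -238 69 [-5.9 -1.9  2.6]
[ 473.51541953 -419.92629691   20.071144  ] [ 665.62381183 -322.70473086  109.74274986]
clock: 10.3
tcp_pos: [542.4, -274.9, 71.8]
eef_rot: [-0.034, 0.999, -0.0, 0.0]
force: [-0.9, 0.9, -0.5]
opening: 66.5
```

```bash
python3 - <<'E'
from h import *
for n in('side0','scene0'):
    P=cloud(load(n))
    m=(abs(P[...,0]-542)<75)&(P[...,1]>-380)&(P[...,1]<-310)&(P[...,2]<400)&(P[...,2]>15)
    q=P[m];print(n,len(q),np.percentile(q,[1,50,99],0).round(0) if len(q) else '')
E
python3 -m jog '[{"delta_pos":[0,0,0.8],"roll":0},{"delta_pos":[0,0,0.7],"roll":0},{"delta_pos":[0,0,0.6],"roll":0},{"delta_pos":[0,0,0.4],"roll":0},{"delta_pos":[0,0,0.2],"roll":0},{"delta_pos":[0,0,0.05],"roll":0},{"delta_pos":[0,0,0],"roll":0}]'
```

```text
side0 204 [[ 474. -379.   16.]
 [ 484. -353.   24.]
 [ 615. -311.  149.]]
scene0 177 [[ 473. -380.   15.]
 [ 483. -352.   23.]
 [ 617. -324.  123.]]
clock: 11.0
tcp_pos: [542.8, -274.8, 3.7]
eef_rot: [-0.035, 0.999, -0.0, 0.0]
force: [-0.6, -0.8, -0.1]
opening: 78.3
```

```bash
python3 -m jog '[{"delta_pos":[0,0,0],"roll":0},{"delta_pos":[0,0,0],"roll":0},{"delta_pos":[0,0,0],"roll":0},{"delta_pos":[0,0,0],"roll":0},{"delta_pos":[0,0,0],"roll":0}]' 50 4 && python3 -m jog '[{"delta_pos":[0.04,0,-0.15],"roll":0},{"delta_pos":[0.045,0,-0.16],"roll":0},{"delta_pos":[0.06,0,-0.15],"roll":0},{"delta_pos":[0.065,0,-0.15],"roll":0},{"delta_pos":[0,0,0],"roll":0}]'
python3 - <<'E'
from h import *
c=snap('wrist','w8');s=c['s'];print(s['tcp_pos'],s['force'],s['opening'])
c=snap('side','sd8');cv2.imwrite('pics/sd8c.png',cv2.resize(c['color'][260:380,220:370],None,fx=5,fy=5,interpolation=cv2.INTER_CUBIC))
E
```

```text
clock: 11.5
tcp_pos: [542.8, -274.8, 3.7]
eef_rot: [-0.035, 0.999, -0.0, 0.0]
force: [-0.7, 0.5, 3.6]
opening: 58.1
clock: 12.0
tcp_pos: [537.1, -275.0, 19.1]
eef_rot: [-0.035, 0.999, 0.0, 0.0]
force: [0.1, 0.2, -2.5]
opening: 58.3
[ 537.12746599 -275.03378411   19.12904948] [ 0.11341267  0.20575141 -2.50580028] 58.34148665182169
```

View pics/w8.png

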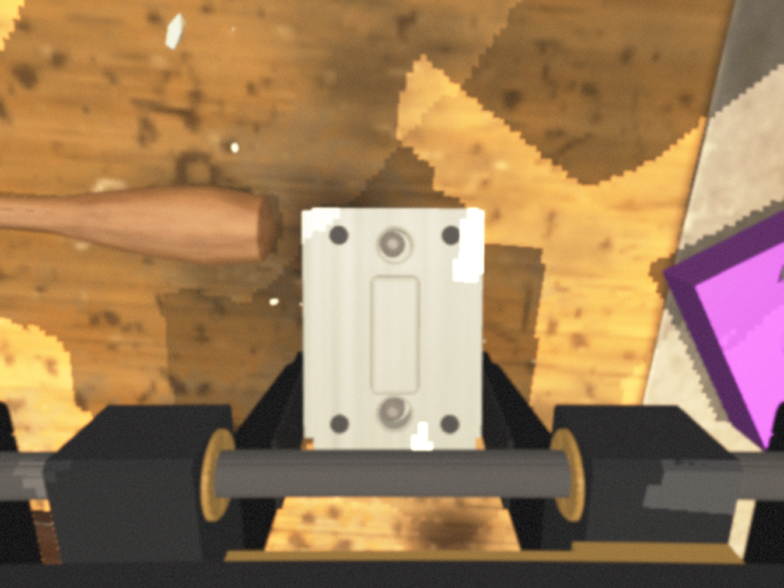

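View pics/sd8c.png

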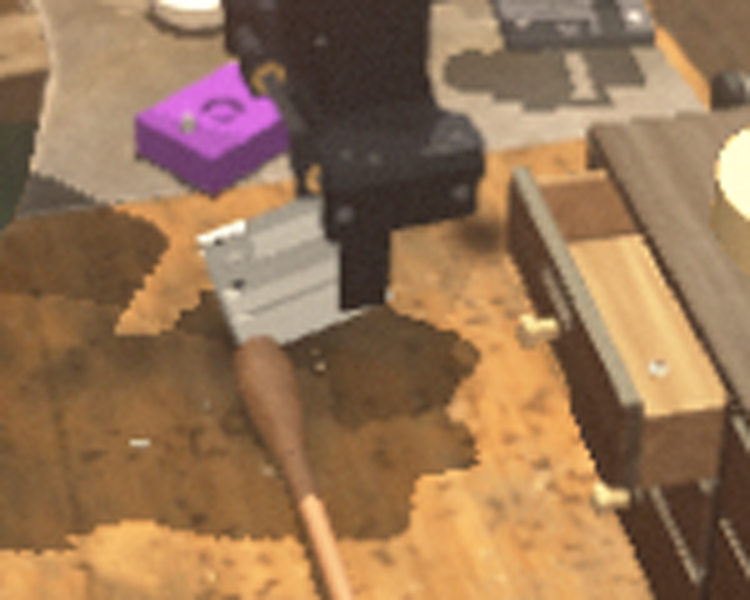

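```bash
cat >> h.py <<'E'
def plane(P,m,tol=1.5):
    q=P[m]; rng=np.random.default_rng(0); best=None
    for _ in range(300):
        a=q[rng.choice(len(q),3,False)]; n=np.cross(a[1]-a[0],a[2]-a[0]); l=np.linalg.norm(n)
        if l<100: continue
        inl=abs((q-a[0])@n/l)<tol
        if best is None or inl.sum()>best.sum(): best=inl
    z=q[best]; c=z.mean(0); n=np.linalg.svd(z-c)[2][2]; n*=np.sign(n[2]); return c,n,z
def tilt(c,box,show=True):
    x0,y0,x1,y1=[int(v/1.4) for v in box]; P=cloud(c); m=np.zeros(P.shape[:2],bool); m[y0:y1,x0:x1]=1; m&=np.isfinite(P).all(2)
    ctr,n,z=plane(P,m); print('plane',len(z),m.sum(),ctr.round(1),n.round(3),'tilt',np.arccos(n[2]).round(3),'az',np.degrees(np.arctan2(n[1],n[0])).round(1)); return ctr,n,z
E
python3 - <<'E'
from h import *
tilt(load('w8'),(310,220,365,440)); tilt(load('w8'),(425,220,475,440)); tilt(load('w8'),(375,280,415,390))
E
```

```text
plane 5624 6094 [ 510.5 -293.8   39.8] [-0.232 -0.023  0.972] tilt 0.236 az -174.4
plane 5534 5628 [ 508.4 -259.9   39.9] [-0.233 -0.013  0.972] tilt 0.235 az -176.8
plane 2212 2258 [ 506.  -277.1   53.3] [-0.232 -0.029  0.972] tilt 0.236 az -173.0
```

```bash
python3 -m jog '[{"delta_pos":[0.08,0,-0.14],"roll":0},{"delta_pos":[0.08,0,-0.14],"roll":0},{"delta_pos":[0.095,0,-0.13],"roll":0},{"delta_pos":[0.095,0,-0.13],"roll":0},{"delta_pos":[0.05,0,-0.07],"roll":0},{"delta_pos":[0,0,0],"roll":0}]'
python3 - <<'E'
from h import *
c=snap('wrist','w9');s=c['s'];print(s['tcp_pos'],s['force'],s['opening'])
tilt(c,(310,220,365,410)); tilt(c,(425,220,475,410)); tilt(c,(375,270,415,380))
E
```

```text
clock: 12.7
tcp_pos: [527.1, -275.7, 34.2]
eef_rot: [-0.035, 0.999, 0.0, -0.0]
force: [-0.8, 0.5, -2.3]
opening: 57.9
[ 527.11691265 -275.74407404   34.15905105] [-0.77473705  0.52133167 -2.27595491] 57.91267854828692
plane 4454 5245 [ 498.9 -294.9   45.5] [-0.474 -0.034  0.88 ] tilt 0.495 az -175.9
plane 4600 4841 [ 496.4 -260.1   45.5] [-0.472 -0.03   0.881] tilt 0.493 az -176.4
plane 1973 2284 [ 493.9 -277.9   59.2] [-0.468 -0.029  0.883] tilt 0.488 az -176.4
```

View pics/w9.png

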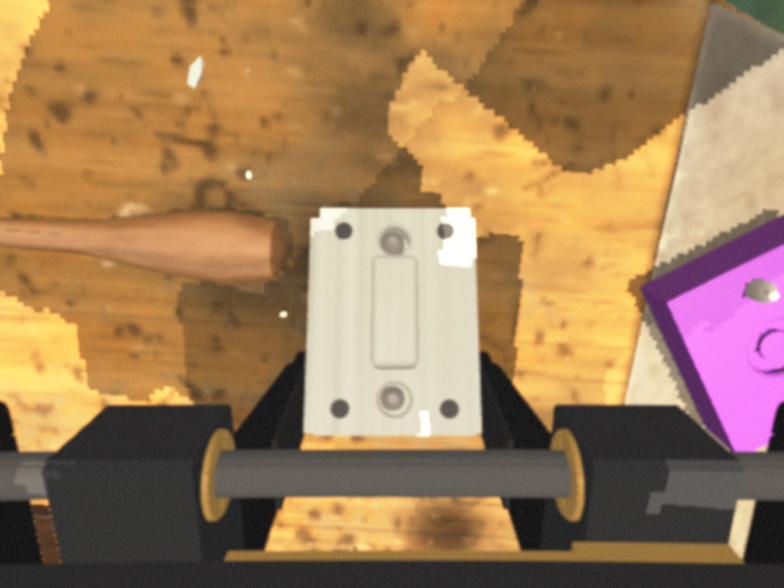

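```bash
python3 -m jog '[{"delta_pos":[0.05,0,-0.06],"roll":0},{"delta_pos":[0,0,0],"roll":0}]' && python3 -m jog '[{"delta_pos":[0,0,0],"roll":0},{"delta_pos":[0,0,0],"roll":0},{"delta_pos":[0,0,0],"roll":0},{"delta_pos":[0,0,0],"roll":0},{"delta_pos":[0,0,-0.3],"roll":0},{"delta_pos":[0,0,-0.5],"roll":0},{"delta_pos":[0,0,-0.8],"roll":0},{"delta_pos":[0,0,-0.8],"roll":0},{"delta_pos":[0,0,-0.4],"roll":0},{"delta_pos":[0,0,0],"roll":0}]' 50 50
python3 - <<'E'
from h import *
c=snap('wrist','w10');s=c['s'];print(s['tcp_pos'],s['force'],s['opening'])
tilt(c,(310,220,365,410)); tilt(c,(425,220,475,410)); tilt(c,(375,270,415,380))
E
```

```text
clock: 12.95
tcp_pos: [526.1, -275.8, 35.4]
eef_rot: [-0.035, 0.999, 0.0, 0.0]
force: [0.9, 0.3, -2.2]
opening: 58.0
clock: 13.95
tcp_pos: [526.7, -276.2, 107.2]
eef_rot: [-0.035, 0.999, -0.001, 0.001]
force: [0.0, -1.2, -4.7]
opening: 57.9
[ 526.65671399 -276.15087465  107.15334568] [ 0.01199156 -1.18869823 -4.67893684] 57.9106063109732
plane 4438 5250 [ 498.7 -295.3  117.7] [-0.496 -0.041  0.867] tilt 0.521 az -175.3
plane 4546 4844 [ 496.2 -260.4  117.7] [-0.497 -0.029  0.867] tilt 0.521 az -176.6
plane 1846 2279 [ 492.8 -278.3  130.9] [-0.489 -0.031  0.872] tilt 0.512 az -176.4
```

View pics/w10.png

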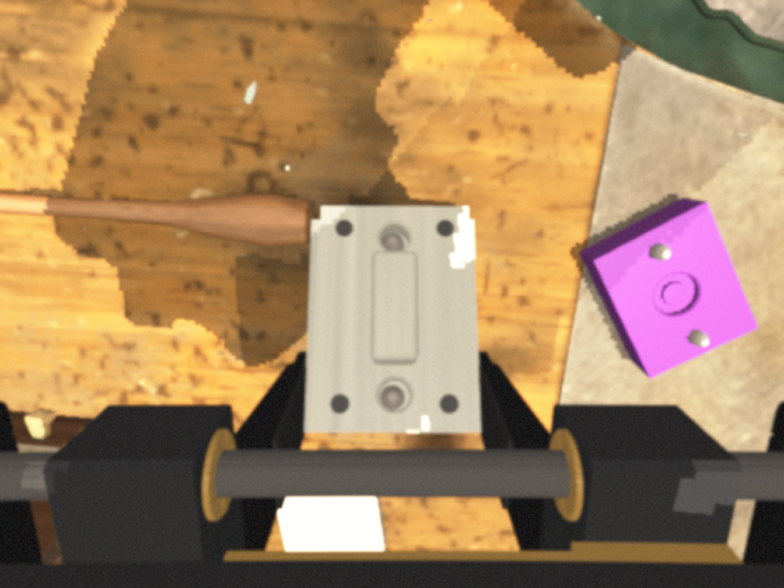

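Run:
```python
from h import *
c=load('w10'); s=c['s']; M=toolaxes(s); Rm,t=pose(c)
ctr,n,z=tilt(c,(310,220,365,410))
uv=np.array([(322,206),(468,206),(482,433),(304,433)])/1.4
d=rays(c,uv)@Rm.T; w=t+d*(((ctr-t)@n)/(d@n))[:,None]
print(w.round(1),[np.linalg.norm(w[i]-w[(i+1)%4]).round(1) for i in range(4)])
j=w.mean(0)-10*n; jt=M.T@(j-s['tcp_pos']); print('joint world',j,'tool',jt)
xa=(w[0]+w[1]-w[2]-w[3]); print('x az',np.degrees(np.arctan2(xa[1],xa[0])),'tool az',np.degrees(np.arctan2(M[1,0],M[0,0])))
# target: tool az 171.3 with joint at viewpoint
v=np.array([540,-8,183.]); a=np.radians(171.3); xt=np.array([np.cos(a),np.sin(a),0]); yt=np.array([np.sin(a),-np.cos(a),0]); zt=np.array([0,0,-1.])
T=v-np.c_[xt,yt,zt]@jt; print('TCP target',T)
print(rowsfor(s,T,a), rowsfor(s,(T[0]-60,T[1],T[2]),a))
```

```text
plane 4438 5250 [ 498.7 -295.3  117.7] [-0.496 -0.041  0.867] tilt 0.521 az -175.3
[[ 466.7 -304.5   98.9]
 [ 463.2 -255.    99.2]
 [ 527.6 -248.6  136.4]
 [ 531.6 -303.1  136.1]] [np.float64(49.6), np.float64(74.7), np.float64(54.6), np.float64(74.9)]
joint world [ 502.228852   -277.40437582  108.99007737] tool [24.45151892  0.43726695 -1.89665749]
x az -176.6140075899291 tool az -176.0303139811605
TCP target [564.10403562 -12.13079251 181.10334251]
[array([-2.23, 10.43, -2.97]), np.float64(1.58)] [array([ 0.16, 10.59, -2.98]), np.float64(1.58)]
```

Run:
```python
from h import *
for n in('scene0','side0'):
    P=cloud(load(n))
    m=(P[...,2]>150)&(P[...,2]<900)&(P[...,0]>300)&(P[...,0]<720)&(P[...,1]>-350)&(P[...,1]<150)
    q=P[m];print(n,len(q),np.percentile(q,[0,5,50,95,100],0).round(0).tolist())
    l=P[(P[...,2]>320)&(P[...,0]>500)&(P[...,0]<900)&(abs(P[...,1])<500)];print(len(l),np.percentile(l,[0,5,50,95,100],0).round(0).tolist() if len(l) else '')
```

```text
scene0 3514 [[594.0, -304.0, 240.0], [604.0, -298.0, 279.0], [648.0, -259.0, 658.0], [702.0, -37.0, 731.0], [720.0, 5.0, 753.0]]
4852 [[594.0, -335.0, 320.0], [607.0, -319.0, 406.0], [672.0, -274.0, 651.0], [769.0, -220.0, 731.0], [786.0, -183.0, 753.0]]
side0 3086 [[593.0, -304.0, 245.0], [609.0, -299.0, 278.0], [660.0, -281.0, 641.0], [705.0, -44.0, 691.0], [720.0, -5.0, 701.0]]
5175 [[593.0, -335.0, 320.0], [614.0, -323.0, 380.0], [705.0, -291.0, 626.0], [775.0, -257.0, 689.0], [788.0, -221.0, 702.0]]
```

```bash
python3 -m jog '[{"delta_pos":[0.1,0.3,-0.4],"roll":0},{"delta_pos":[0.06,0.6,-0.5],"roll":0},{"delta_pos":[0,0.8,-0.6],"roll":0},{"delta_pos":[0,0.9,-0.6],"roll":0},{"delta_pos":[0,0.9,-0.5],"roll":0},{"delta_pos":[0,0.9,-0.38],"roll":0},{"delta_pos":[0,0.9,0],"roll":0},{"delta_pos":[0,0.9,0],"roll":0},{"delta_pos":[0,0.9,0],"roll":0},{"delta_pos":[0,0.9,0],"roll":0}]' && python3 -m jog '[{"delta_pos":[0,0.9,0],"roll":0},{"delta_pos":[0,0.8,0],"roll":0.2},{"delta_pos":[0,0.5,0],"roll":0.3},{"delta_pos":[0,0.25,0],"roll":0.4},{"delta_pos":[0,0,0],"roll":0.4},{"delta_pos":[0,0,0],"roll":0.28},{"delta_pos":[0,0,0],"roll":0},{"delta_pos":[0,0,0],"roll":0}]'
python3 - <<'E'
from h import *
c=snap('wrist','w11');s=c['s'];print(s['clock'],s['tcp_pos'],s['force'],s['opening'])
tilt(c,(310,220,365,410)); tilt(c,(425,220,475,410))
print(rowsfor(s,(564.1,-12.1,181.1),np.radians(171.3)))
c=snap('side','sd11');cv2.imwrite('pics/sd11c.png',cv2.resize(c['color'][120:300,220:400],None,fx=4,fy=4,interpolation=cv2.INTER_CUBIC))
E
```

```text
clock: 15.0
tcp_pos: [507.4, -74.7, 180.4]
eef_rot: [-0.035, 0.999, 0.0, -0.0]
force: [0.4, -0.1, -3.6]
opening: 57.9
clock: 15.8
tcp_pos: [504.4, -14.9, 180.2]
eef_rot: [0.075, 0.997, 0.0, 0.0]
force: [0.5, -0.4, -4.2]
opening: 57.5
15.8 [504.39457106 -14.88223497 180.19970748] [ 0.53828743 -0.35810763 -4.21709889] 57.53533811931977
plane 4455 5242 [473.  -27.7 190.8] [-0.491  0.074  0.868] tilt 0.519 az 171.5
plane 4535 4838 [478.1   6.9 190.8] [-0.491  0.069  0.869] tilt 0.518 az 172.0
[array([-2.34,  0.47, -0.04]), np.float64(0.02)]
```

View pics/w11.png

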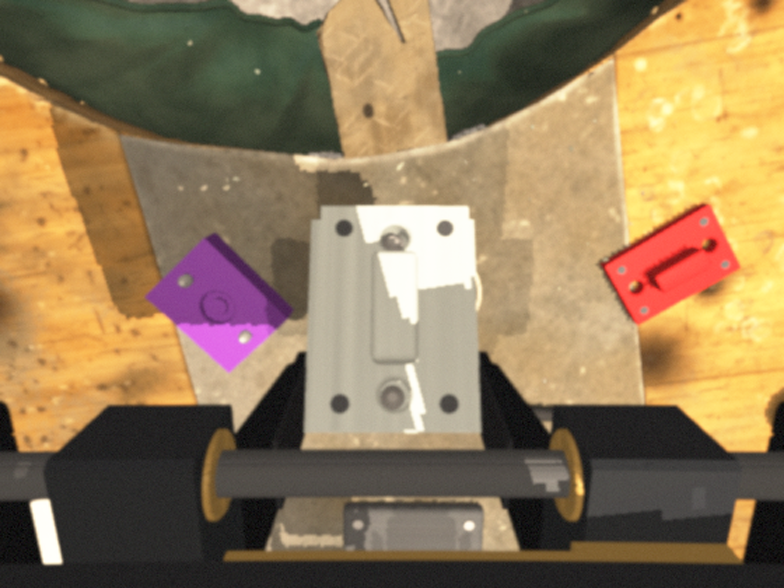

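View pics/sd11c.png

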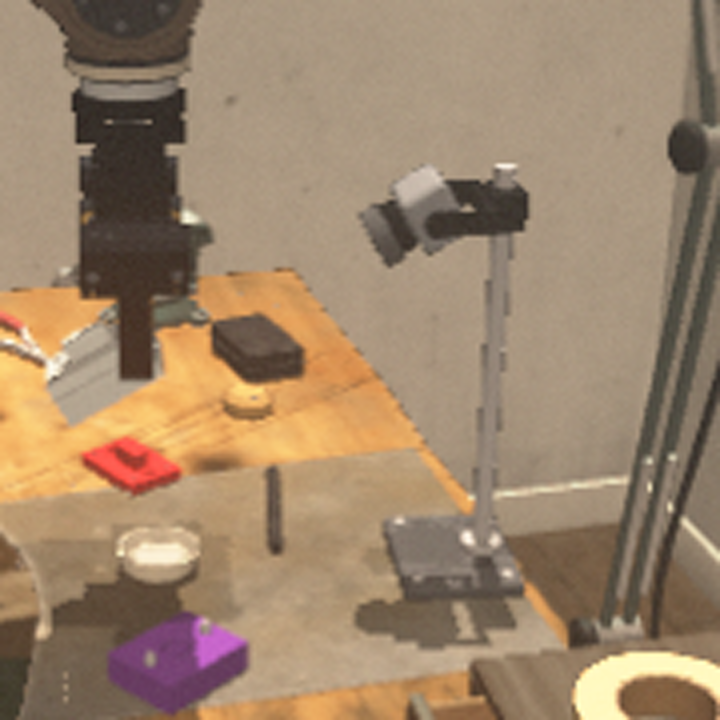

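```bash
python3 -m jog '[{"delta_pos":[-0.2,0.07,0],"roll":0},{"delta_pos":[-0.4,0.1,0],"roll":0},{"delta_pos":[-0.5,0.1,-0.02],"roll":0},{"delta_pos":[-0.5,0.1,-0.02],"roll":0},{"delta_pos":[-0.4,0.1,0],"roll":0},{"delta_pos":[-0.24,0,0],"roll":0},{"delta_pos":[-0.1,0,0],"roll":0},{"delta_pos":[0,0,0],"roll":0},{"delta_pos":[0,0,0],"roll":0},{"delta_pos":[0,0,0],"roll":0}]'
python3 - <<'E'
from h import *
c=snap('wrist','w12');s=c['s'];print(s['clock'],s['tcp_pos'],s['force'],s['opening'])
M=toolaxes(s); Rm,t=pose(c)
ctr,n,z=tilt(c,(310,220,365,410)); tilt(c,(425,220,475,410))
uv=np.array([(322,206),(468,206),(482,433),(304,433)])/1.4
d=rays(c,uv)@Rm.T; w=t+d*(((ctr-t)@n)/(d@n))[:,None]; print('joint',w.mean(0)-10*n)
print(rowsfor(s,(564.1,-12.1,181.1),np.radians(171.3)))
for k in('side','scene'):
    c=snap(k,k[:2]+'12')
    P=cloud(c)
    m=(P[...,2]>215)&(P[...,2]<312)&(P[...,0]>640)&(P[...,0]<735)&(P[...,1]>-80)&(P[...,1]<10)
    hsv=cv2.cvtColor(c['color'],cv2.COLOR_BGR2HSV); b=m&(hsv[...,2]>120)
    cc,nn,_=plane(P,b,2.5); print(k,b.sum(),cc.round(1),nn.round(3),np.arccos(nn[2]))
    K=np.array(c['mtx']);dc=np.array([c['k1'],0,0,0.])
    # overlay expected lens circle & view point
    yaw=np.radians(-8.7);th=.52
    ex=np.array([np.cos(yaw)*np.cos(th),np.sin(yaw)*np.cos(th),np.sin(th)]);ez=np.array([-np.cos(yaw)*np.sin(th),-np.sin(yaw)*np.sin(th),np.cos(th)]);ey=np.cross(ez,ex)
    o=np.array([707,-34,280.]);L=o-45*ex;a=np.linspace(0,2*np.pi,40)
    pts=L+22*(np.cos(a)[:,None]*ey+np.sin(a)[:,None]*ez); pts=np.r_[pts,[L,L-150*ex]]
    p=cv2.projectPoints(pts,np.array(c['rvec'],float),np.array(c['tvec'],float),K,dc)[0][:,0]
    q=p[-1]; x0=int(q[0])-50;y0=int(q[1])-100
    im=cv2.resize(c['color'][y0:y0+150,x0:x0+180],None,fx=4,fy=4,interpolation=cv2.INTER_CUBIC)
    for u in p[:40]: cv2.circle(im,tuple(((u-[x0,y0])*4).astype(int).tolist()),1,(0,255,0),-1)
    cv2.line(im,tuple(((p[40]-[x0,y0])*4).astype(int).tolist()),tuple(((p[41]-[x0,y0])*4).astype(int).tolist()),(0,0,255),1)
    cv2.imwrite('pics/ov_'+k+'.png',im)
E
```

```text
clock: 16.9
tcp_pos: [564.1, -12.7, 181.0]
eef_rot: [0.076, 0.997, 0.0, -0.0]
force: [-0.8, -0.3, -4.5]
opening: 58.0
16.9 [564.10525721 -12.66217252 180.9519916 ] [-0.83865707 -0.26555926 -4.50894139] 57.973541952422416
plane 4436 5241 [532.7 -25.4 191.5] [-0.491  0.066  0.869] tilt 0.518 az 172.3
plane 4516 4836 [537.9   9.2 191.5] [-0.489  0.082  0.869] tilt 0.518 az 170.5
joint [540.05205215  -8.6497276  182.86507585]
[array([ 0.  ,  0.02, -0.01]), np.float64(0.0)]
side 146 [692.  -33.6 298. ] [-0.549  0.059  0.834] 0.584943813934075
scene 146 [695.7 -31.2 295.3] [-0.511  0.08   0.856] 0.5440531129696339
```

View pics/ov_side.png

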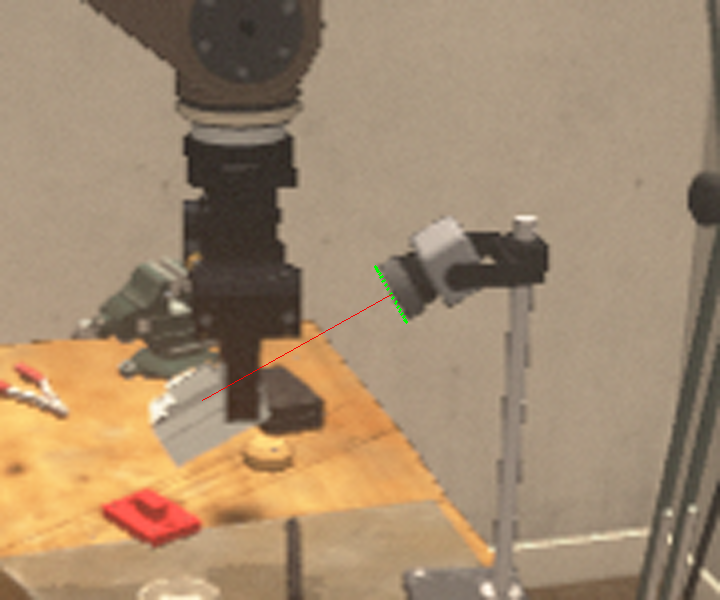

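View pics/ov_scene.png

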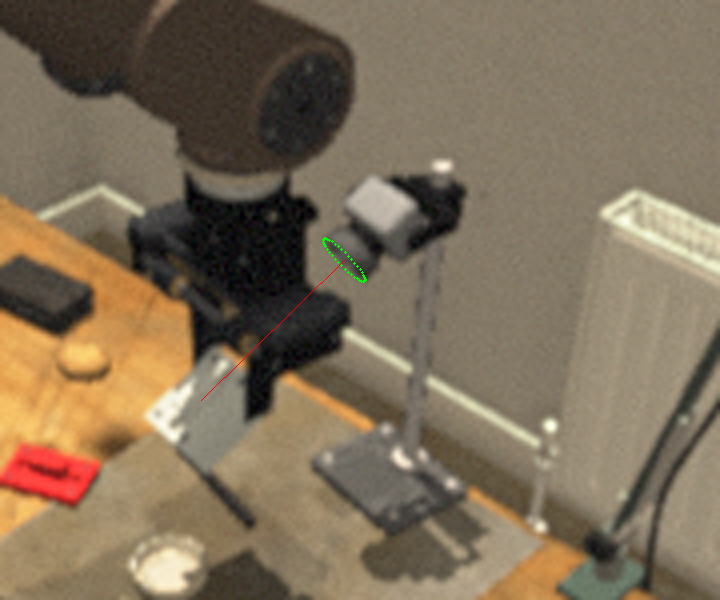

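View pics/w12.png

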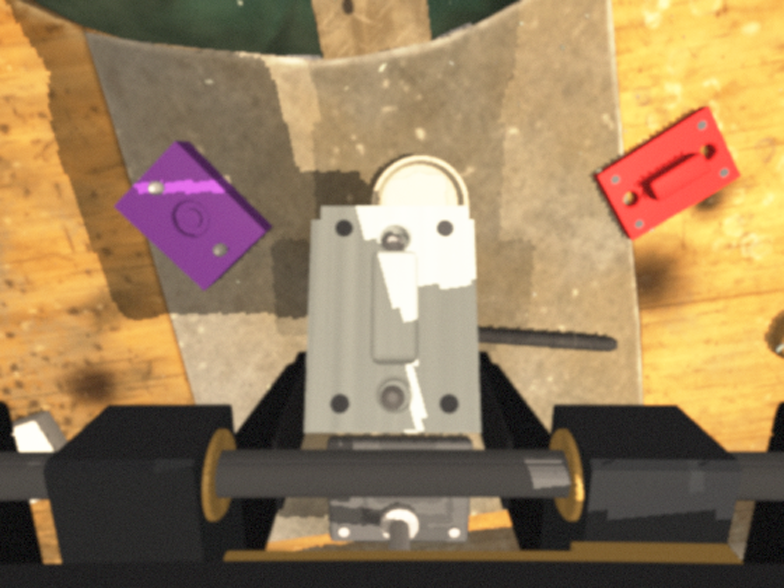

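```bash
python3 -m jog '[{"delta_pos":[-0.08,0,0],"roll":0},{"delta_pos":[-0.08,0,0],"roll":0},{"delta_pos":[0,0,0],"roll":0},{"delta_pos":[0,0,0],"roll":0},{"delta_pos":[0,0,0],"roll":0},{"delta_pos":[0,0,0],"roll":0},{"delta_pos":[0,0,0],"roll":0},{"delta_pos":[0,0,0],"roll":0}]'
python3 - <<'E'
from h import *
c=snap('wrist','w13');s=c['s'];print(s['clock'],s['tcp_pos'],abs(s['joint_velocities']).max(),s['force'],s['opening'])
M=toolaxes(s); Rm,t=pose(c)
ctr,n,z=tilt(c,(310,220,365,410))
P=cloud(c); q=P[int(206/1.4)-14:int(206/1.4)+2,250:315].reshape(-1,3)
uv=np.array([(322,206),(468,206),(482,433),(304,433)])/1.4
d=rays(c,uv)@Rm.T; w=t+d*(((ctr-t)@n)/(d@n))[:,None]; print('joint',w.mean(0)-10*n)
# bottom ledge (4 mm each side) height under the top plate's upper face: should be -10
m=(P[...,2]>120)&(P[...,2]<220); pl=(P-ctr)@n; e=m&(pl<-5)&(pl>-20)&(abs(np.arange(560)[None]-280)<70)&(np.arange(420)[:,None]<310)&(np.arange(420)[:,None]>140)
print('ledge',e.sum(),np.percentile(pl[e],[10,50,90]).round(1) if e.any() else '')
E
```

```text
clock: 17.85
tcp_pos: [568.3, -13.2, 180.9]
eef_rot: [0.076, 0.997, 0.0, 0.0]
force: [-0.1, 0.6, -4.8]
opening: 57.6
17.85 [568.34877735 -13.22738276 180.89051322] 0.0026426027716633343 [-0.13988174  0.60777949 -4.83301887] 57.59463392633936
plane 4453 5247 [537.  -26.  191.4] [-0.492  0.072  0.868] tilt 0.52 az 171.7
joint [544.32835457  -9.25200124 182.69500173]
ledge 2402 [-11.  -10.   -8.1]
```

Ledge reads 10 mm below the plate's upper face: closed flush. Everything is still; handing in.

```bash
python3 -c "
from plant import *
print(hand_in())"
```

```text
the job is handed in; nothing more can be done
None
```

I closed the mould, tilted it in the fingers and presented it to the inspection camera. The job was handed in at about 18 s of the 51 s allowed. It reports no verdict.

**Closing:** I carried the top half by its lifting bar and lowered it over the pins. After I released it, its upper face measured 32 mm above the bench and its x axis was in line with the bottom half's. Both pins showed in their holes.

**Tilting:** The arm cannot tilt the tool, so I gripped the camera-side end of the bottom half lightly, at 4 N. I raised that end while the other stayed on the bench, then gripped at 50 N and lifted.

**Last checks before handing in:**

| Check | Measured | Wanted |
|---|---|---|
| Lean of the mould | 0.52 rad | about 0.52 rad |
| Heading of the lean | 171.7° | 171.3° |
| Joint centre | (544, −9, 183) mm | (544, −8, 183) mm |
| Bottom half's ledge below the top half's upper face | 10 mm | 10 mm when flush |

The arm was still, and the wrist force was about 4.8 N, roughly the mould's weight. I saw no contact with the camera or the bystanders, but I did not re-measure the bystanders' positions.

**What disagreed:** Estimates of the camera's downward tilt ranged from 0.47 to 0.58 rad. The overlay on the side picture showed my first estimate of the head position about 4 mm too close to the robot. I moved the mould 4 mm nearer the camera to correct for that and did not repeat the overlay. Both are well inside the tolerances.

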